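Put the citrus away in the lidded fruit bin

ROBOT

A 6-joint arm with a two-finger parallel gripper is mounted at the origin on a cart in front of the work surface, level with it; the furniture and walls round the work are solid. World frame = base frame: x ahead of the robot, y to its left, z up, the work surface at z = 0. Lengths are in m, angles in rad, forces in N, time in s.
With the tool pointing down it reaches from about 0.35 to 0.85 m from the base axis. Payload 8.1 kg.
Tool frame: the origin (TCP) lies at the centre of the arm's flange, where the gripper is bolted on; the fingertips stand 186 mm ahead of it and the grasp point (between the pads) lies 167 mm ahead of it; z points along the fingers, y is the line along which they close (so a half turn about z gives the same grasp; the last joint's range is limited). The gripper opens to 93 mm and grips with 3 to 60 N. Pads are 15 mm wide; open, the fingers measure 128 mm over their backs; the gripper's body (75 mm by 188 mm) begins 65 mm behind the grasp point.
Start: joints at [1.085, 0.13, 1.488, -0, 1.523, -0.085], TCP at [0.234, 0.552, 0.405] pointing down, gripper open.
Joint ranges: [-2.96, 2.96], [-0.89, 2.26], [0.02, 2.5], [-1.34, 4.48], [0, 2.73], [-2.66, 2.66]. Speed limits (rad/s): [2.39, 2.39, 2.79, 3.14, 3.14, 3.14].

INTERFACE

Orientations are given as a rotation vector (axis times angle).
In Python, from plant import read_state, read_camera, camera_params, robot gives the robot as it stands.
- The arm moves only by the tool carry_out, never from a script. Its argument "targets" is a list of rows, each an object of numbers: "hand": the opening in per cent of the stroke, from 0 (shut) to 100 (fully open); "x", "y", "z": the shift along the tool's x, y, z in m; "ax", "ay", "az": the turn, a rotation vector about the tool's x, y, z in rad. In form: [{"hand": .., "x": .., "y": .., "z": .., "ax": .., "ay": .., "az": ..}, ...]. A call has 1 to 8 rows; each row is the pose to reach, as a shift and turn from the pose commanded when the call began, along the tool's axes at that moment; what a row does not reach only later rows make up. A row lasts 1/8 s, in which the tool goes at most 62.5 mm and 10.7 degrees, less where a joint would pass 70% of its speed; a pose out of reach is approached as far as the arm can. A call with a gripper value outside its range is refused whole. The fingers move at their own pace and stop on an object; "newtons" is the grip in N (left out, the last holds). Time passes only in rows, so rows that repeat a pose let the fingers close. It gives the time, the measured TCP pose, the force, the opening and the grip force at its end, in the units of the state.
- read_state(): the state, without advancing time (a new reading comes with each control period).
- read_camera(name): name is "scene" or "top" or "wrist"; returns (picture, depth): 480x640x3 uint8, blue, green, red; 480x640 float32, m along the optical axis (not along the pixel's ray), 0 where there is no reading.
- camera_params(name): a dict with "fx", "fy", "cx", "cy" (pixels), "k1" (the pictures are not rectified: a ray, as slopes to the right and down, at radius r is drawn at 1 + k1 r^2 times it, then the intrinsics apply), "position" and "rotation" of the camera in the world. Camera axes: x right, y up, looking along -z (the intrinsics and any distortion apply to the point x, -y, -z); pixel columns grow to the right and rows downward; lengths in m; the calibration is good to about 2 mm. A picture is of the moment at which its call begins: read the wrist's pose just before it. camera_params takes no time and is no camera call; for the wrist camera it gives the pose at the moment of the call.
- robot.close_job(): hands the job in; it is judged then, once.
The state is a dict: "t": time; "q": joint angles; "dq": joint speeds; "joint_torque": joint torques, N m; "tool_pos": TCP position; "orientation": TCP orientation; "force": force on the tool from outside, world axes, zero at the start; "wrist_torque": the same for the moment, N m; "opening": finger opening in m; "gripper_force": force on a finger pad.
Only numpy, scipy, OpenCV 4.12 (cv2) and the standard library are available. Lean on these libraries where they do the work, as an engineer would, in place of code of your own. Each camera call takes 0.05 s, during which the arm holds its last target. There are 200 camera calls.

TASK

Put all the lemons and limes away in the fruit bin. Raise the bin's lid and lock its folding stay past straight so that it holds the lid; then lift the trug over the bin and tip its fruit in, stand the empty trug upright on the worktop again, and put the fruit that lies on the worktop into the bin too. When everything is in, break the knee of the stay and lower the lid by hand until it is shut, without letting it slam, and leave the tin, timer and spice jar alone.

Things in the scene. Friction and masses are not known exactly. Their poses are not given: they have to be found in the camera images.
- fruit_bin: Slatted wooden fruit bin fixed to the worktop, 200 mm deep (x), 270 mm wide (y), 110 mm high, walls 11 mm thick, inner floor 14 mm up, open on top but for the lid. Origin: centre of its underside; x points from its front (robot side) to the hinged back, y to its left cheek (which bears the stay), z up.
- bin_hinge (a point): Middle of the lid's hinge axis, on the back top edge of the bin, 110 mm above the worktop; the axis runs along the bin's y. The lid is a 16 mm board over the whole opening.
- lid_handle (a point): Middle of the lid's handle: a round brass bar 110 mm long, 12 mm thick, along the bin's y, 32 mm off the lid's front edge (gap of 26 mm behind the bar; two thin posts 50 mm either side of its middle). 236 mm from the hinge axis and 8 mm above the lid's lower face, so 118 mm above the worktop when shut.
- bin_lid (a joint): Angle of the lid, rad: 0 shut, grows as the front edge rises; the straight stay stops it at about 1.45. Stiff hinge, about 3 N at the handle: above about 1.2 rad the lid stays where it is left, lower down it drops shut if let go.
- stay_knee (a joint): Knee of the brass folding stay outside the bin's left (+y) cheek, two 86 mm straps; rad: 0 folded (lid shut), 2.64 straight, stop at 2.84: locked, carries the lid. The knee bulges to the bin's front while bent: moving it back and down through straight locks it, to the front and up breaks it. With the lid raised to 1.3 it reads about 1.9.
- stay_knob (a point): Outer third of the round dark wooden knob on the knee, 14 mm thick, 46 mm long, standing out sideways along the bin's +y. It moves on a circle of 86 mm radius about point stay_foot, in the bin's x-z plane; light to move (under 8 N). Locked, it is about 144 mm above the worktop, beside the bin.
- stay_foot (a point): Point on the axis (along the bin's y) of the stay's lower pivot, which is fixed to the bin's left cheek 76 mm above the worktop, at the same sideways distance as stay_knob.
- trug_grip (a point): Middle of the trug's grip, a flat-sided wooden bar across the top of its arch handle: 142 mm long (y), 22 mm wide (x), 26 mm high (z), 142 mm above the trug's underside. Axes as the trug's.
- trug: Trug (slatted wooden fruit basket with an arch handle), 256 mm long (x), 142 mm wide (y), sides 61 mm high, 0.34 kg; origin at the centre of its underside, z up. Floor flat for 160 mm, 9 mm up; both ends are open ramps rising at 25 degrees to a lip 126 mm from the middle, 30 mm up. Tipped some 60 to 70 degrees about its y it empties over the lower lip.
- tea_tin_red: Small round red tea tin, 58 mm across, 72 mm high, origin at the centre of its underside; not part of the job.
- timer: Cream kitchen timer, 68 mm across, 48 mm high, origin at the centre of its underside; not part of the job.
- spice_jar: Spice jar with a red cap, 45 mm across, 106 mm high, origin at the centre of its underside; not part of the job.
- citrus_1_center (a point): Centre of a yellow lemon, 71x53x51 mm (long side along its x axis), 25 mm above the worktop when it lies there; starts in the trug, may be absent.
- citrus_1: The same fruit; origin on its underside as it lay at first.
- citrus_2_center (a point): Centre of a yellow lemon, 78x55x56 mm (long side along its x axis), 28 mm above the worktop when it lies there; starts in the trug, may be absent.
- citrus_2: The same fruit; origin on its underside as it lay at first.
- citrus_3_center (a point): Centre of a green lime, 60x48x48 mm (long side along its x axis), 24 mm above the worktop when it lies there; starts in the trug, may be absent.
- citrus_3: The same fruit; origin on its underside as it lay at first.
- citrus_4_center (a point): Centre of a yellow lemon, 71x53x51 mm (long side along its x axis), 25 mm above the worktop when it lies there; starts in the trug, may be absent.
- citrus_4: The same fruit; origin on its underside as it lay at first.
- citrus_5_center (a point): Centre of a yellow lemon, 78x55x56 mm (long side along its x axis), 28 mm above the worktop when it lies there; starts on the worktop beside the trug, may be absent.
- citrus_5: The same fruit; origin on its underside as it lay at first.
- citrus_6_center (a point): Centre of a green lime, 60x48x48 mm (long side along its x axis), 24 mm above the worktop when it lies there; starts on the worktop beside the trug, may be absent.
- citrus_6: The same fruit; origin on its underside as it lay at first.
Not all that is in view belongs to the job. What is shaped like the citrus_1 but blue or orange is not meant.

How it is judged:
On the way, in this order (a step that is already met when the one before it is completed fails the run):
1. the lid is raised nearly as far as the stay allows (value of joint bin_lid above 1.2 rad), for 0.2 s.
2. the stay is locked past straight and holds the lid (value of joint stay_knee above 2.736 rad and value of joint bin_lid above 1.3 rad), for 0.4 s.
3. the trug is tipped steeply over the open bin, the stay still locked (all of step 2 and angle between trug's own z axis and vertical above 0.6 rad and horizontal distance between trug_grip and fruit_bin below 0.25 m and height (world z) of trug_grip above 0.15 m), for 0.2 s.
4. all the fruit lies in the bin and the empty trug stands upright on the worktop, the stay still locked (all of step 2 and x of citrus_1_center in the frame of fruit_bin between -0.09 and 0.09 m and y of citrus_1_center in the frame of fruit_bin between -0.125 and 0.125 m and z of citrus_1_center in the frame of fruit_bin between 0.01 and 0.105 m and x of citrus_2_center in the frame of fruit_bin between -0.09 and 0.09 m and y of citrus_2_center in the frame of fruit_bin between -0.125 and 0.125 m and z of citrus_2_center in the frame of fruit_bin between 0.01 and 0.105 m and x of citrus_3_center in the frame of fruit_bin between -0.09 and 0.09 m and y of citrus_3_center in the frame of fruit_bin between -0.125 and 0.125 m and z of citrus_3_center in the frame of fruit_bin between 0.01 and 0.105 m and x of citrus_4_center in the frame of fruit_bin between -0.09 and 0.09 m and y of citrus_4_center in the frame of fruit_bin between -0.125 and 0.125 m and z of citrus_4_center in the frame of fruit_bin between 0.01 and 0.105 m and x of citrus_5_center in the frame of fruit_bin between -0.09 and 0.09 m and y of citrus_5_center in the frame of fruit_bin between -0.125 and 0.125 m and z of citrus_5_center in the frame of fruit_bin between 0.01 and 0.105 m and x of citrus_6_center in the frame of fruit_bin between -0.09 and 0.09 m and y of citrus_6_center in the frame of fruit_bin between -0.125 and 0.125 m and z of citrus_6_center in the frame of fruit_bin between 0.01 and 0.105 m and angle between trug's own z axis and vertical below 0.08 rad and height (world z) of trug between -0.006 and 0.006 m and linear speed of trug below 0.02 m/s), for 0.3 s.
5. the knee of the stay is broken (value of joint stay_knee below 2.486 rad), for 0.1 s.
At the end, for the whole second after the job is handed in: The lid is shut (within 0.04 rad), all the fruit lies at rest in the bin, and the trug stands upright on the worktop (within 0.08 rad) (value of joint bin_lid below 0.04 rad and x of citrus_1_center in the frame of fruit_bin between -0.09 and 0.09 m and y of citrus_1_center in the frame of fruit_bin between -0.125 and 0.125 m and z of citrus_1_center in the frame of fruit_bin between 0.01 and 0.105 m and x of citrus_2_center in the frame of fruit_bin between -0.09 and 0.09 m and y of citrus_2_center in the frame of fruit_bin between -0.125 and 0.125 m and z of citrus_2_center in the frame of fruit_bin between 0.01 and 0.105 m and x of citrus_3_center in the frame of fruit_bin between -0.09 and 0.09 m and y of citrus_3_center in the frame of fruit_bin between -0.125 and 0.125 m and z of citrus_3_center in the frame of fruit_bin between 0.01 and 0.105 m and x of citrus_4_center in the frame of fruit_bin between -0.09 and 0.09 m and y of citrus_4_center in the frame of fruit_bin between -0.125 and 0.125 m and z of citrus_4_center in the frame of fruit_bin between 0.01 and 0.105 m and x of citrus_5_center in the frame of fruit_bin between -0.09 and 0.09 m and y of citrus_5_center in the frame of fruit_bin between -0.125 and 0.125 m and z of citrus_5_center in the frame of fruit_bin between 0.01 and 0.105 m and x of citrus_6_center in the frame of fruit_bin between -0.09 and 0.09 m and y of citrus_6_center in the frame of fruit_bin between -0.125 and 0.125 m and z of citrus_6_center in the frame of fruit_bin between 0.01 and 0.105 m and angle between trug's own z axis and vertical below 0.08 rad and height (world z) of trug between -0.006 and 0.006 m and linear speed of trug below 0.02 m/s and linear speed of each of citrus_1, citrus_2, citrus_3, citrus_4, citrus_5, citrus_6 below 0.03 m/s); the robot touches nothing.
It fails at once if the lid slams: it still falls faster than 1.5 rad/s just before it is shut (value of joint bin_lid below 0.2 rad and velocity of joint bin_lid below -1.5 rad/s).
It fails at once if the tea tin, the timer or the spice jar is shifted more than 5 cm or knocked over (distance of any of tea_tin_red, timer, spice_jar from where it was at the start of the episode above 0.05 m or angle between any of tea_tin_red, timer, spice_jar's own z axis and vertical above 0.5 rad).
Of citrus_1, citrus_2, citrus_3, citrus_4 only 2 to 4 are there at a start; the rules pass over those that are not, and their reading is None.
Of citrus_5, citrus_6 only 1 to 2 are there at a start; the rules pass over those that are not, and their reading is None.
At some moment in a run one of trug, citrus_5, citrus_6 may be knocked a few centimetres aside while the robot is not near it.
It also fails if it takes over 208 s, if anything falls off the work surface, if the arm or the gripper's body presses on something with over 40 N, if the wrist force passes 120 N, or if a joint passes its speed limit or range.

## Working session

There is one attempt and no reset: what is moved stays moved. The work goes in short steps, Python scripts to look and compute and a tool call to move; the robot and the scene stay as the last step left them, time stands still between calls to the robot, and variables do not carry over. Pictures are saved under pics/ and viewed, at most 19 in all, crops included, and the job is handed in when it is done.

Besides the shell and the picture viewer there is one more tool, called after "Call:" by a JSON object that holds its "method" and its "body", one argument or row to a line. carry_out: Moves the arm, as the interface text tells. Its arguments: {"type":"object","properties":{"targets":{"type":"array","items":{"type":"object","properties":{"hand":{"type":"number"},"x":{"type":"number"},"y":{"type":"number"},"z":{"type":"number"},"ax":{"type":"number"},"ay":{"type":"number"},"az":{"type":"number"}}}},"newtons":{"type":"number"}},"required":["targets"]}

```bash
ls; mkdir -p pics; python3 - <<'E'
from plant import *
import cv2
s=read_state();print(s)
for n in("scene","top"):
    p,d=read_camera(n);cv2.imwrite(f"pics/{n}0.png",p);import numpy as np;np.save(f"pics/{n}0.npy",d);print(n,camera_params(n))
print(camera_params("wrist"))
E
```

```text
pics
{'t': 0.0, 'q': array([ 1.08458860e+00,  1.31165417e-01,  1.48926197e+00,  1.64656124e-05,
        1.52299456e+00, -8.53893617e-02]), 'dq': array([ 0.00011879, -0.00066452, -0.00096468, -0.00013793,  0.00034688,
       -0.00106898]), 'joint_torque': array([ 1.45286343e-03, -5.59847188e+01, -4.91762817e+01,  7.70515809e-02,
        3.54996650e-02, -1.45638664e-04]), 'tool_pos': array([0.23396904, 0.55225937, 0.4036941 ]), 'orientation': array([-6.25293107e-01, -3.07819203e+00,  2.74913982e-03]), 'force': array([ 0.4106966 , -0.08194211,  0.24106247]), 'wrist_torque': array([0.07933948, 0.01268931, 0.03215105]), 'gripper_force': 0.0, 'opening': 0.09291206877418416}
scene {'fx': 539.6755280661838, 'fy': 539.6755280661838, 'cx': 323.1682465145147, 'cy': 232.38157765279317, 'k1': -0.10860475796478178, 'position': array([-0.47294763,  1.08471926,  0.74499187]), 'rotation': array([ 0.53224173, -1.34212419, -2.04199127])}
top {'fx': 611.3797003870905, 'fy': 611.3797003870905, 'cx': 311.2151283542684, 'cy': 230.19346674895542, 'k1': 0.01407518799806872, 'position': array([0.355505  , 0.05978986, 1.5191798 ]), 'rotation': array([ 0.09575495, -0.0913307 , -1.58170186])}
{'fx': 414.87006369452814, 'fy': 414.87006369452814, 'cx': 327.67995651481874, 'cy': 234.5251491888086, 'k1': -0.050257397874511986, 'position': array([0.16493916, 0.58260272, 0.38446768]), 'rotation': array([-0.24324786, -0.15758571,  1.16248969])}
```

View pics/scene0.png

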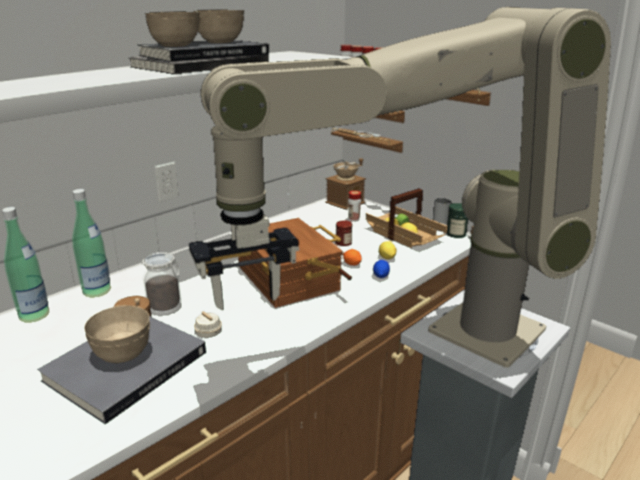

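View pics/top0.png

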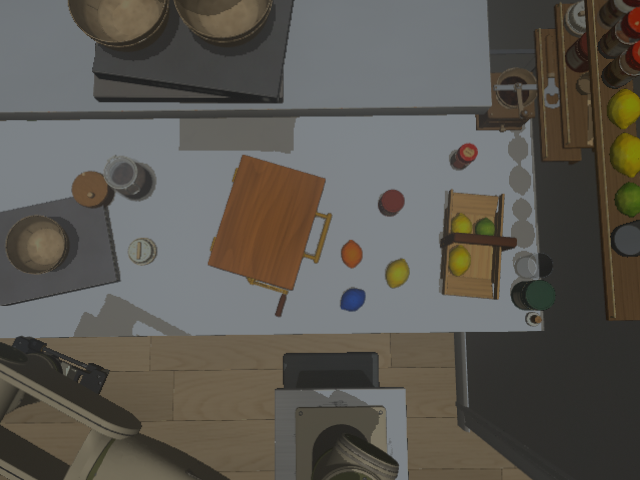

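```bash
cat > h.py <<'E'
from plant import *
import numpy as np, cv2
from scipy.spatial.transform import Rotation as R
def ray(n,uv,P=None):
    P=P or camera_params(n)
    K=np.array([[P['fx'],0,P['cx']],[0,P['fy'],P['cy']],[0,0,1.]])
    u=cv2.undistortPoints(np.float64(uv).reshape(-1,1,2),K,np.array([P['k1'],0,0,0.]))[:,0]
    d=np.c_[u[:,0],-u[:,1],-np.ones(len(u))]
    return np.array(P['position']),R.from_rotvec(P['rotation']).apply(d)
def plane(n,uv,z,P=None):
    o,d=ray(n,uv,P); return o+d*((z-o[2])/d[:,2])[:,None]
def cloud(n,dep,P=None):
    v,u=np.mgrid[0:480,0:640]; o,d=ray(n,np.c_[u.ravel(),v.ravel()],P)
    return (o+d*dep.ravel()[:,None]).reshape(480,640,3)
def proj(n,X,P=None):
    P=P or camera_params(n)
    c=R.from_rotvec(P['rotation']).inv().apply(np.atleast_2d(X)-P['position'])
    s=np.c_[c[:,0],-c[:,1]]/-c[:,2:]; s=s*(1+P['k1']*(s**2).sum(1))[:,None]
    return s*[P['fx'],P['fy']]+[P['cx'],P['cy']]
def blobs(img,lo,hi,amin=40):
    m=cv2.inRange(cv2.cvtColor(img,cv2.COLOR_BGR2HSV),lo,hi)
    n,l,st,c=cv2.connectedComponentsWithStats(m)
    return [(c[i].round(1),st[i][4],(l==i)) for i in range(1,n) if st[i][4]>=amin]
def downR(zdir,ydir):
    z=np.array(zdir,float);z/=np.linalg.norm(z);y=np.array(ydir,float);y-=z*(y@z);y/=np.linalg.norm(y)
    return R.from_matrix(np.c_[np.cross(y,z),y,z])
def delta(p,Rt,frm=None):
    "tool-frame move from (p0,R0) (default: present) to p,Rt"
    if frm is None: s=read_state();frm=(s['tool_pos'],R.from_rotvec(s['orientation']))
    return frm[1].inv().apply(np.array(p)-frm[0]).round(3),(frm[1].inv()*Rt).as_rotvec().round(3)
E
python3 - <<'E'
from h import *
p=cv2.imread('pics/top0.png');dep=np.load('pics/top0.npy');C=cloud('top',dep)
for nm,lo,hi in(("yellow",(22,130,90),(33,255,255)),("green",(34,100,60),(60,255,255)),("orange",(5,200,130),(14,255,255))):
    for c,a,m in blobs(p,lo,hi): print(nm,c,a,C[m].mean(0).round(3), plane('top',[c],.027)[0].round(3))
# lid: points near z=.126
Z=C[:,:,2]; m=((abs(Z-.126)<.008)).astype(np.uint8)*255
m[:140]=0;m[310:]=0;m[:,:180]=0;m[:,380:]=0
m=cv2.morphologyEx(m,cv2.MORPH_OPEN,np.ones((7,7)))
c=max(cv2.findContours(m,0,2)[0],key=cv2.contourArea);b=cv2.boxPoints(cv2.minAreaRect(c));print(b,plane('top',b,.126).round(3))
# trug edges
s=C[180:310,435:530].reshape(-1,3); 
for lo,hi in((.045,.075),(.125,.175)):
    q=s[(s[:,2]>lo)&(s[:,2]<hi)][:,:2].astype(np.float32); print(len(q),cv2.minAreaRect(q),q.min(0),q.max(0))
for u in((391,202),(465,155),(142,250),(282,303),(320,238)): print(u,C[u[1],u[0]].round(3))
big=np.vstack([cv2.resize(p[130:310,180:540],None,fx=2,fy=2,interpolation=2)])
cv2.imwrite('pics/crop1.png',big)
E
```

```text
yellow [626.7 107.8] 747 [ 0.67  -0.463  0.533] [ 0.832 -0.731  0.027]
yellow [629.2 153.7] 763 [ 0.591 -0.457  0.54 ] [ 0.714 -0.728  0.027]
yellow [461.8 224.3] 302 [ 0.539 -0.299  0.063] [ 0.544 -0.307  0.027]
yellow [459.8 260.6] 477 [ 0.452 -0.29   0.064] [ 0.454 -0.299  0.027]
yellow [397.3 273.2] 445 [ 0.424 -0.142  0.054] [ 0.426 -0.145  0.027]
green [629.9 199. ] 551 [ 0.518 -0.458  0.531] [ 0.601 -0.722  0.027]
green [485.3 227.2] 251 [ 0.531 -0.353  0.067] [ 0.536 -0.364  0.027]
[[206.52228 266.62418]
 [239.86621 153.25476]
 [326.70697 178.79617]
 [293.36304 292.1656 ]] [[0.441 0.302 0.126]
 [0.705 0.227 0.126]
 [0.641 0.025 0.126]
 [0.381 0.105 0.126]]
1914 ((0.4813286066055298, -0.3589925765991211), (0.21019256114959717, 0.2696192264556885), 83.64298248291016) [ 0.3357112  -0.45623353] [ 0.6261     -0.24858528]
689 ((0.4920920729637146, -0.3259276747703552), (0.14137572050094604, 0.02356451191008091), 83.844482421875) [ 0.47328565 -0.39635524] [ 0.5104686  -0.25526986]
(391, 202) [ 0.593 -0.129  0.077]
(465, 155) [ 0.699 -0.303  0.103]
(142, 250) [0.489 0.475 0.038]
(282, 303) [0.357 0.133 0.086]
(320, 238) [0.504 0.043 0.119]
```

View pics/crop1.png

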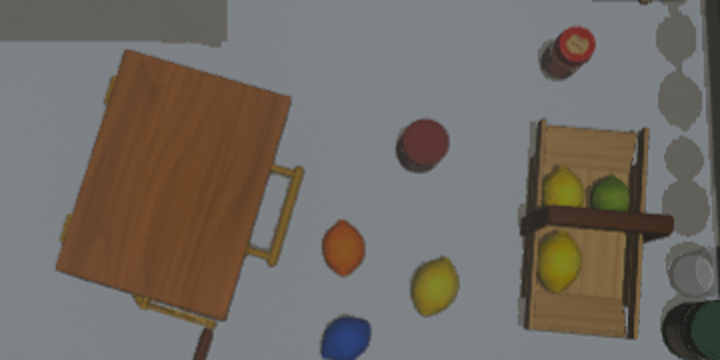

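```bash
cat >> h.py <<'E'
bx=np.array([.284,.959,0]);by=np.array([-.959,.284,0]);bz=np.array([0,0,1.]);B0=np.array([.5426,.167,0])
def bw(x,y,z): return B0+x*bx+y*by+z*bz
D=downR(-bz,bx)
def handle(th): return bw(.1-.236*np.cos(th)+.008*np.sin(th),0,.11+.236*np.sin(th)+.008*np.cos(th))
E
python3 - <<'E'
from h import *
print(delta(handle(0)+[0,0,.29],D))
h0=handle(0)
for t in np.arange(0,1.36,1.33/16): print(round(t,2),D.inv().apply(handle(t)-h0).round(3))
E
```

```text
(array([-0.45 , -0.37 , -0.004]), array([-0.002, -0.   , -0.113]))
0.0 [0. 0. 0.]
0.08 [ 0.     0.001 -0.02 ]
0.17 [ 0.     0.005 -0.039]
0.25 [ 0.     0.009 -0.058]
0.33 [ 0.     0.016 -0.077]
0.42 [-0.     0.023 -0.095]
0.5 [-0.     0.033 -0.112]
0.58 [-0.     0.043 -0.128]
0.66 [ 0.     0.055 -0.144]
0.75 [-0.     0.068 -0.158]
0.83 [ 0.     0.083 -0.172]
0.91 [ 0.     0.098 -0.184]
1.0 [-0.     0.115 -0.195]
1.08 [ 0.     0.132 -0.204]
1.16 [-0.     0.15  -0.212]
1.25 [-0.     0.168 -0.218]
1.33 [-0.     0.188 -0.223]
```

Call:
{"method": "carry_out", "body": {
  "targets": [
    {"x":-0.06,"y":-0.05},
    {"x":-0.12,"y":-0.1,"az":-0.05},
    {"x":-0.18,"y":-0.15,"az":-0.113},
    {"x":-0.23,"y":-0.19,"az":-0.113},
    {"x":-0.28,"y":-0.23,"az":-0.113},
    {"x":-0.33,"y":-0.27,"az":-0.113},
    {"x":-0.38,"y":-0.31,"az":-0.113},
    {"x":-0.42,"y":-0.345,"z":-0.004,"az":-0.113,"hand":25}
  ]
}}

```text
schema error: expected keys hand, x, y, z, ax, ay, az
```

Call:
{"method": "carry_out", "body": {
  "targets": [
    {"x":-0.0275,"y":-0.027},
    {"x":-0.0275,"y":-0.027},
    {"x":-0.0275,"y":-0.027},
    {"x":-0.0275,"y":-0.027}
  ]
}}

```text
schema error: expected keys hand, x, y, z, ax, ay, az
```

```bash
python3 - <<'E'
from h import *
print(read_state()['tool_pos'],read_state()['opening'],delta(handle(0)+[0,0,.29],D))
P=camera_params('wrist');p,d=read_camera('wrist');print(P['position'],P['rotation']);cv2.imwrite('pics/w1.png',p);np.save('pics/w1.npy',d)
print(proj('wrist',[handle(0),handle(0)+.055*by,handle(0)-.055*by],P))
E
```

```text
[0.23398165 0.55226907 0.40378597] 0.09286590146410525 (array([-0.45 , -0.37 , -0.004]), array([-0.002, -0.   , -0.113]))
[0.16493916 0.58260272 0.38446768] [-0.24324786 -0.15758571  1.16248969]
[[-16.94379414 638.66585104]
 [-38.19345268 605.26250926]
 [  2.98485584 668.82284048]]
```

View pics/w1.png

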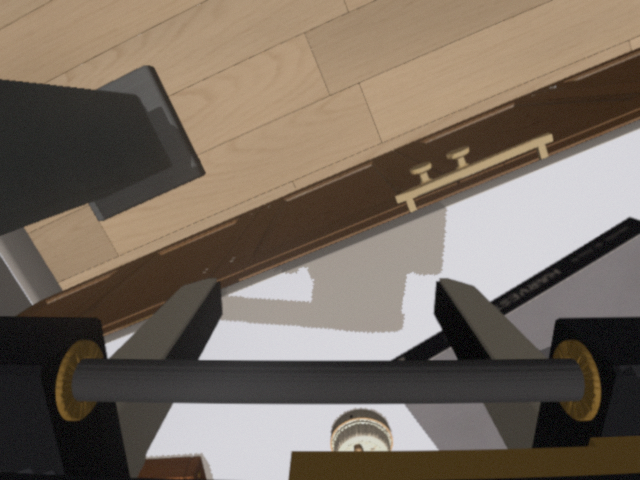

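The move was refused because every row needs all its keys, so the wrist picture only shows the start pose: the two fingers, the timer at (362,430) and the worktop edge. I'll resend with full rows.

Call:
{"method": "carry_out", "body": {
  "targets": [
    {"hand":100,"x":-0.05,"y":-0.04,"z":0,"ax":0,"ay":0,"az":-0.05},
    {"hand":100,"x":-0.1,"y":-0.08,"z":0,"ax":0,"ay":0,"az":-0.113},
    {"hand":25,"x":-0.15,"y":-0.12,"z":0,"ax":0,"ay":0,"az":-0.113},
    {"hand":25,"x":-0.2,"y":-0.16,"z":0,"ax":0,"ay":0,"az":-0.113},
    {"hand":25,"x":-0.25,"y":-0.2,"z":0,"ax":0,"ay":0,"az":-0.113},
    {"hand":25,"x":-0.3,"y":-0.245,"z":0,"ax":0,"ay":0,"az":-0.113},
    {"hand":25,"x":-0.34,"y":-0.28,"z":0,"ax":0,"ay":0,"az":-0.113},
    {"hand":25,"x":-0.38,"y":-0.312,"z":-0.004,"ax":0,"ay":0,"az":-0.113}
  ],
  "newtons": 20
}}

```text
t: 1.15
tool_pos: [0.4625, 0.1147, 0.4084]
orientation: [-0.451, -3.109, 0.0]
force: [-0.6, -0.0, -0.1]
opening: 0.0373
gripper_force: 0.0
```

```bash
python3 - <<'E'
from h import *
print(read_state()['tool_pos'],read_state()['opening'],delta(handle(0)+[0,0,.29],D))
E
```

```text
[0.46254882 0.11472794 0.40842258] 0.037269696525174284 (array([-0.062, -0.063,  0.   ]), array([-0.   , -0.   , -0.001]))
```

Call:
{"method": "carry_out", "body": {
  "targets": [
    {"hand":22,"x":-0.03,"y":-0.03,"z":0,"ax":0,"ay":0,"az":0},
    {"hand":22,"x":-0.062,"y":-0.063,"z":0,"ax":0,"ay":0,"az":0},
    {"hand":22,"x":-0.062,"y":-0.063,"z":0,"ax":0,"ay":0,"az":0},
    {"hand":22,"x":-0.062,"y":-0.063,"z":0,"ax":0,"ay":0,"az":0}
  ]
}}

```text
t: 1.65
tool_pos: [0.5036, 0.0391, 0.4084]
orientation: [-0.451, -3.108, -0.0]
force: [-0.5, 0.5, -0.5]
opening: 0.0206
gripper_force: 0.0
```

```bash
python3 - <<'E'
from h import *
print(read_state()['tool_pos'],read_state()['opening'],delta(handle(0)+[0,0,.29],D))
P=camera_params('wrist');p,d=read_camera('wrist');cv2.imwrite('pics/w2.png',p)
C=cloud('wrist',d,P);m=(abs(C[:,:,2]-.122)<.012)&(np.linalg.norm(C[:,:,:2]-handle(0)[:2],axis=2)<.08)
b=(C-B0)@np.c_[bx,by];q=b[m];
k=m&(b[:,:,0]<-.115)&(b[:,:,0]>-.16)&(abs(b[:,:,1])<.045)
print(k.sum(),b[k].mean(0),b[k].min(0),b[k].max(0),C[k][:,2].max())
print(proj('wrist',[handle(0),handle(0)+.055*by,handle(0)-.055*by],P))
E
```

```text
[0.50356977 0.03912448 0.40835769] 0.0206494620973559 (array([-0.001, -0.002,  0.   ]), array([ 0.   , -0.001, -0.001]))
2300 [-0.13351971  0.0018981 ] [-0.13976553 -0.04498765] [-0.11531449  0.0449704 ] 0.1272670705555375
[[323.08580812 235.40206214]
 [322.77578914 153.24948515]
 [323.38048058 309.36532432]]
```

View pics/w2.png

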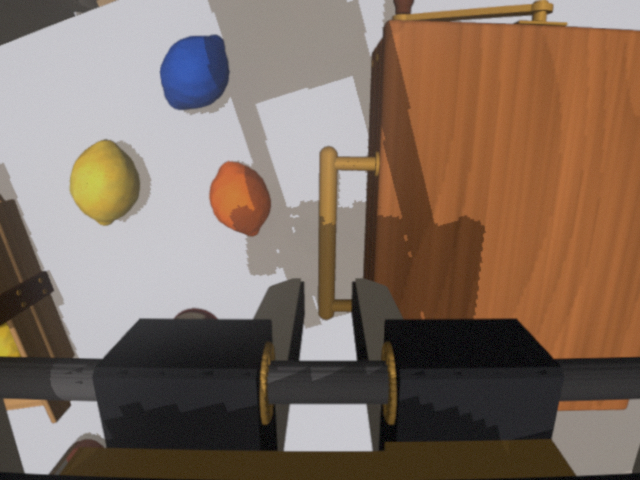

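```bash
sed -i 's/B0=np.array(\[.5426,.167,0\])/B0=np.array([.5433,.1694,0])/' h.py
```

Call:
{"method": "carry_out", "body": {
  "targets": [
    {"hand":22,"x":0,"y":0.001,"z":0.03,"ax":0,"ay":0,"az":0},
    {"hand":22,"x":0,"y":0.001,"z":0.06,"ax":0,"ay":0,"az":0},
    {"hand":22,"x":0,"y":0.001,"z":0.09,"ax":0,"ay":0,"az":0},
    {"hand":22,"x":0,"y":0.001,"z":0.114,"ax":0,"ay":0,"az":0},
    {"hand":22,"x":0,"y":0.001,"z":0.114,"ax":0,"ay":0,"az":0},
    {"hand":5,"x":0,"y":0.001,"z":0.114,"ax":0,"ay":0,"az":0},
    {"hand":5,"x":0,"y":0.001,"z":0.114,"ax":0,"ay":0,"az":0},
    {"hand":5,"x":0,"y":0.001,"z":0.114,"ax":0,"ay":0,"az":0}
  ],
  "newtons": 20
}}

```text
t: 2.7
tool_pos: [0.5037, 0.0392, 0.2956]
orientation: [-0.45, -3.108, 0.004]
force: [-5.4, -6.3, -1.1]
opening: 0.0117
gripper_force: 20.0
```

Call:
{"method": "carry_out", "body": {
  "targets": [
    {"hand":5,"x":0,"y":0.001,"z":-0.02,"ax":0,"ay":0,"az":0},
    {"hand":5,"x":0,"y":0.005,"z":-0.039,"ax":0,"ay":0,"az":0},
    {"hand":5,"x":0,"y":0.009,"z":-0.058,"ax":0,"ay":0,"az":0},
    {"hand":5,"x":0,"y":0.016,"z":-0.077,"ax":0,"ay":0,"az":0},
    {"hand":5,"x":0,"y":0.023,"z":-0.095,"ax":0,"ay":0,"az":0},
    {"hand":5,"x":0,"y":0.033,"z":-0.112,"ax":0,"ay":0,"az":0},
    {"hand":5,"x":0,"y":0.043,"z":-0.128,"ax":0,"ay":0,"az":0},
    {"hand":5,"x":0,"y":0.055,"z":-0.144,"ax":0,"ay":0,"az":0}
  ],
  "newtons": 20
}}

```text
t: 3.7
tool_pos: [0.5195, 0.0914, 0.4419]
orientation: [0.453, 3.106, -0.006]
force: [-4.5, -10.0, 4.3]
opening: 0.0115
gripper_force: 20.0
```

Call:
{"method": "carry_out", "body": {
  "targets": [
    {"hand":5,"x":0,"y":0.013,"z":-0.014,"ax":0,"ay":0,"az":0},
    {"hand":5,"x":0,"y":0.028,"z":-0.028,"ax":0,"ay":0,"az":0},
    {"hand":5,"x":0,"y":0.043,"z":-0.04,"ax":0,"ay":0,"az":0},
    {"hand":5,"x":0,"y":0.06,"z":-0.051,"ax":0,"ay":0,"az":0},
    {"hand":5,"x":0,"y":0.077,"z":-0.06,"ax":0,"ay":0,"az":0},
    {"hand":5,"x":0,"y":0.095,"z":-0.068,"ax":0,"ay":0,"az":0},
    {"hand":5,"x":0,"y":0.113,"z":-0.074,"ax":0,"ay":0,"az":0},
    {"hand":5,"x":0,"y":0.133,"z":-0.079,"ax":0,"ay":0,"az":0}
  ],
  "newtons": 20
}}

```text
t: 4.7
tool_pos: [0.5581, 0.2199, 0.5218]
orientation: [0.452, 3.101, 0.001]
force: [6.8, -3.9, -0.4]
opening: 0.0112
gripper_force: 20.0
```

Call:
{"method": "carry_out", "body": {
  "targets": [
    {"hand":5,"x":0,"y":0,"z":0,"ax":0,"ay":0,"az":0},
    {"hand":5,"x":0,"y":0,"z":0,"ax":0,"ay":0,"az":0},
    {"hand":22,"x":0,"y":0,"z":0,"ax":0,"ay":0,"az":0},
    {"hand":22,"x":0,"y":0,"z":0,"ax":0,"ay":0,"az":0},
    {"hand":22,"x":0,"y":0,"z":-0.04,"ax":0,"ay":0,"az":0},
    {"hand":22,"x":0,"y":0,"z":-0.08,"ax":0,"ay":0,"az":0}
  ]
}}

```text
t: 5.45
tool_pos: [0.5571, 0.2203, 0.5982]
orientation: [-0.45, -3.107, 0.001]
force: [0.9, -0.0, -0.4]
opening: 0.0203
gripper_force: 0.0
```

```bash
python3 - <<'E'
from h import *
p,d=read_camera('top');C=cloud('top',d);cv2.imwrite('pics/t2.png',p)
P=camera_params('scene');q,e=read_camera('scene');cv2.imwrite('pics/s2.png',cv2.resize(q[170:350,180:400],None,fx=3,fy=3))
b=np.stack([(C-B0)@bx,(C-B0)@by,C[:,:,2]],-1)
# lid front edge / handle
m=(b[:,:,2]>.2)&(b[:,:,2]<.4)&(abs(b[:,:,1])<.14)&(b[:,:,0]<.2)&(b[:,:,0]>-.05);print(m.sum(),np.percentile(b[m],[2,50,98],axis=0).round(3))
fx=.0945-.1; fx=-.0055
for th in(1.2,1.3,1.33): print(th)
k=(abs(b[:,:,1]-.185)<.04)&(b[:,:,2]>.1)&(b[:,:,2]<.25)&(abs(b[:,:,0])<.12)
print(k.sum());v,u=np.nonzero(k);print(np.c_[u,v,b[k]][::max(1,k.sum()//25)].round(3))
E
```

```text
883 [[ 0.048 -0.133  0.214]
 [ 0.059  0.058  0.309]
 [ 0.09   0.133  0.348]]
1.2
1.3
1.33
0
[]
```

View pics/s2.png

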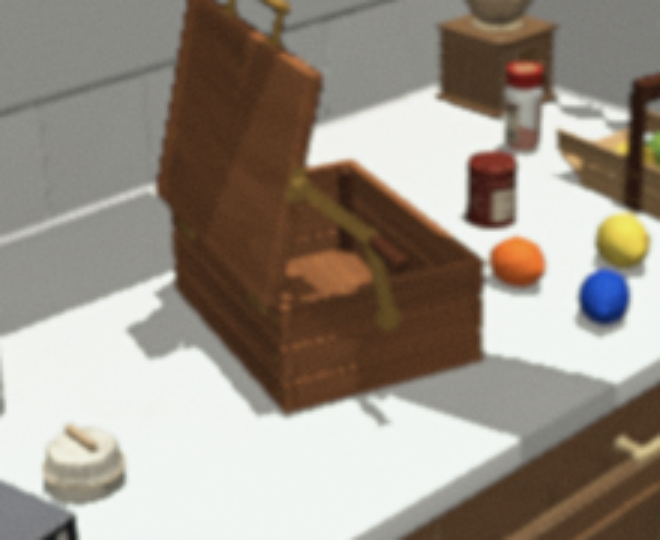

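```bash
python3 - <<'E'
from h import *
def bb(X): X=X-B0; return np.c_[X@bx,X@by,X[:,2]]
# knob at start, ends in top picture
p=cv2.imread('pics/top0.png');hsv=cv2.cvtColor(p,cv2.COLOR_BGR2HSV)
c=p[285:322,262:300].astype(int);m=(c.sum(2)<190).astype(np.uint8);m[:, :]=m
n,l,st,ce=cv2.connectedComponentsWithStats(m)
for i in range(1,n):
    if st[i][4]>20:
        v,u=np.nonzero(l==i);r=cv2.minAreaRect(np.float32(np.c_[u+262,v+285]));print(st[i][4],r);
        print(bb(plane('top',cv2.boxPoints(r),.097)).round(3))
# prediction now
hx=.1;
for fx,th in((-.0055,1.3),(-.0055,1.33)):
    d=hx-fx;Px=hx-d*np.cos(th)+.008*np.sin(th);Pz=.11+d*np.sin(th)+.008*np.cos(th)
    L=np.hypot(Px-fx,Pz-.076);a=np.arctan2(Pz-.076,Px-fx)+np.arccos(L/.172);print(fx+.086*np.cos(a),.076+.086*np.sin(a),a)
    k=[fx+.086*np.cos(a),.076+.086*np.sin(a)]
    for n in('scene','top'):print(n,[proj(n,bw(x,y,z))[0].round(1) for x,y,z in((fx,.145,.076),(Px,.145,Pz),(k[0],.15,k[1]),(k[0],.195,k[1]))])
E
```

```text
113 ((280.3302917480469, 304.89910888671875), (5.172262191772461, 21.83843994140625), 16.699243545532227)
[[-0.08   0.198  0.097]
 [-0.08   0.148  0.097]
 [-0.092  0.148  0.097]
 [-0.092  0.198  0.097]]
0.012275654769215738 0.1601428909506065 1.3626018943639435
scene [array([313.4, 277.4]), array([282.7, 235.4]), array([308.2, 250.4]), array([316.8, 257.3])]
top [array([251.3, 283.8]), array([206.6, 271. ]), array([239.2, 282.6]), array([233.3, 302.3])]
0.016737749794178643 0.15907516165552438 1.3092459758200516
scene [array([313.4, 277.4]), array([281.5, 235.4]), array([306.6, 251.2]), array([315.2, 258.1])]
top [array([251.3, 283.8]), array([205.1, 270.5]), array([237.3, 282.1]), array([231.5, 301.8])]
```

```bash
python3 - <<'E'
import cv2,numpy as np
a=cv2.imread('pics/t2.png')[200:330,210:350];b=cv2.imread('pics/s2.png')[130:350,240:440]
cv2.imwrite('pics/c3.png',np.hstack([cv2.resize(a,(400,400)),cv2.resize(b,(400,400))]))
E
```

```text
(no output)
```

View pics/c3.png

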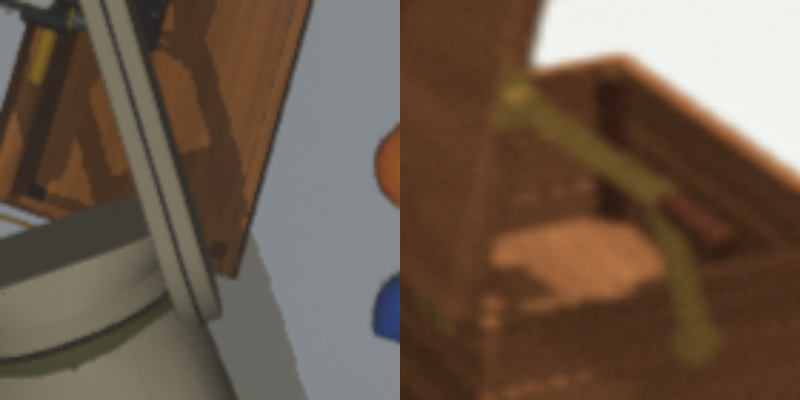

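```bash
cat >> h.py <<'E'
def tilt(t): return downR(-np.sin(t)*by-np.cos(t)*bz,bx)
def knob(a,y=.187): return bw(-.004+.086*np.cos(a),y,.076+.086*np.sin(a))
E
python3 - <<'E'
from h import *
T=tilt(.44);z=T.apply([0,0,1]);s=read_state()
pts=[(bw(.015,.25,.56),T),(knob(1.33)-.25*z,T),(knob(1.33)-.167*z,T)]
fr=(s['tool_pos'],R.from_rotvec(s['orientation']))
for f in pts: print(f[0].round(3),delta(f[0],f[1],fr)); fr=f
for a in(1.25,1.15,1.05,.95,.9,.87,.84,.81):print(a,T.inv().apply(knob(a)-knob(1.33)).round(3))
E
```

```text
[0.308 0.255 0.56 ] (array([ 0.249, -0.038,  0.042]), array([ 0.005, -0.433, -0.001]))
[0.267 0.269 0.386] (array([0.114, 0.002, 0.139]), array([0., 0., 0.]))
[0.3   0.259 0.311] (array([-0.   , -0.   ,  0.083]), array([0., 0., 0.]))
1.25 [0.001 0.007 0.002]
1.15 [0.002 0.015 0.005]
1.05 [0.004 0.022 0.008]
0.95 [0.006 0.03  0.012]
0.9 [0.007 0.033 0.015]
0.87 [0.008 0.035 0.016]
0.84 [0.008 0.037 0.018]
0.81 [0.009 0.039 0.019]
```

Call:
{"method": "carry_out", "body": {
  "targets": [
    {"hand":22,"x":0.05,"y":0,"z":0,"ax":0,"ay":0,"az":0},
    {"hand":22,"x":0.1,"y":-0.01,"z":0,"ax":0,"ay":-0.1,"az":0},
    {"hand":22,"x":0.15,"y":-0.02,"z":0.01,"ax":0,"ay":-0.2,"az":0},
    {"hand":35,"x":0.2,"y":-0.038,"z":0.03,"ax":0,"ay":-0.3,"az":0},
    {"hand":35,"x":0.249,"y":-0.038,"z":0.042,"ax":0.005,"ay":-0.433,"az":0},
    {"hand":35,"x":0.249,"y":-0.038,"z":0.042,"ax":0.005,"ay":-0.433,"az":0},
    {"hand":35,"x":0.249,"y":-0.038,"z":0.042,"ax":0.005,"ay":-0.433,"az":0}
  ]
}}

```text
t: 6.42
tool_pos: [0.3078, 0.2546, 0.5559]
orientation: [0.387, 2.685, -0.091]
force: [0.3, -1.2, -0.4]
opening: 0.0325
gripper_force: 0.0
```

Call:
{"method": "carry_out", "body": {
  "targets": [
    {"hand":35,"x":0.03,"y":0,"z":0.04,"ax":0,"ay":0,"az":0},
    {"hand":35,"x":0.06,"y":0.001,"z":0.075,"ax":0,"ay":0,"az":0},
    {"hand":35,"x":0.09,"y":0.002,"z":0.11,"ax":0,"ay":0,"az":0},
    {"hand":35,"x":0.114,"y":0.002,"z":0.139,"ax":0,"ay":0,"az":0},
    {"hand":35,"x":0.114,"y":0.002,"z":0.139,"ax":0,"ay":0,"az":0},
    {"hand":35,"x":0.114,"y":0.002,"z":0.139,"ax":0,"ay":0,"az":0}
  ]
}}

```text
t: 7.18
tool_pos: [0.2664, 0.2683, 0.3838]
orientation: [0.392, 2.683, -0.091]
force: [-0.3, -0.3, 0.6]
opening: 0.0326
gripper_force: 0.0
```

```bash
python3 - <<'E'
from h import *
T=tilt(.44);z=T.apply([0,0,1]);print(delta(knob(1.33)-.25*z,T))
P=camera_params('wrist');p,d=read_camera('wrist');cv2.imwrite('pics/w3.png',p)
print(proj('wrist',[knob(1.33,.15),knob(1.33,.197),knob(1.25,.197),bw(-.004,.145,.076)],P))
E
```

```text
(array([-0.001,  0.   , -0.002]), array([-0.004, -0.006, -0.001]))
[[328.79953091 298.31417556]
 [328.68564625 243.56166213]
 [340.30512366 241.33758266]
 [303.44805753 222.47918982]]
```

View pics/w3.png

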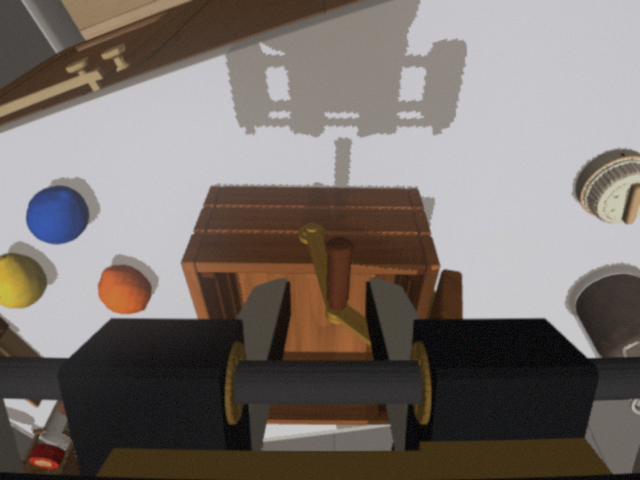

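Call:
{"method": "carry_out", "body": {
  "targets": [
    {"hand":35,"x":0,"y":0.0065,"z":0.02,"ax":0,"ay":0,"az":0},
    {"hand":35,"x":0,"y":0.0065,"z":0.04,"ax":0,"ay":0,"az":0},
    {"hand":35,"x":0,"y":0.0065,"z":0.06,"ax":0,"ay":0,"az":0},
    {"hand":35,"x":0,"y":0.0065,"z":0.082,"ax":0,"ay":0,"az":0},
    {"hand":35,"x":0,"y":0.0065,"z":0.082,"ax":0,"ay":0,"az":0},
    {"hand":5,"x":0,"y":0.0065,"z":0.082,"ax":0,"ay":0,"az":0},
    {"hand":5,"x":0,"y":0.0065,"z":0.082,"ax":0,"ay":0,"az":0},
    {"hand":5,"x":0,"y":0.0065,"z":0.082,"ax":0,"ay":0,"az":0}
  ],
  "newtons": 10
}}

```text
t: 8.22
tool_pos: [0.2999, 0.2648, 0.3086]
orientation: [0.389, 2.683, -0.09]
force: [-1.5, 0.4, 4.8]
opening: 0.014
gripper_force: 10.0
```

Call:
{"method": "carry_out", "body": {
  "targets": [
    {"hand":5,"x":0.001,"y":0.007,"z":0.002,"ax":0,"ay":0,"az":0},
    {"hand":5,"x":0.002,"y":0.015,"z":0.005,"ax":0,"ay":0,"az":0},
    {"hand":5,"x":0.004,"y":0.022,"z":0.008,"ax":0,"ay":0,"az":0},
    {"hand":5,"x":0.006,"y":0.03,"z":0.012,"ax":0,"ay":0,"az":0},
    {"hand":5,"x":0.007,"y":0.033,"z":0.015,"ax":0,"ay":0,"az":0},
    {"hand":5,"x":0.008,"y":0.035,"z":0.016,"ax":0,"ay":0,"az":0},
    {"hand":5,"x":0.008,"y":0.037,"z":0.018,"ax":0,"ay":0,"az":0},
    {"hand":5,"x":0.008,"y":0.037,"z":0.018,"ax":0,"ay":0,"az":0}
  ],
  "newtons": 15
}}

```text
t: 9.22
tool_pos: [0.3101, 0.2987, 0.287]
orientation: [0.391, 2.685, -0.1]
force: [-6.2, -12.0, 13.5]
opening: 0.0131
gripper_force: 15.0
```

```bash
python3 - <<'E'
from h import *
s=read_state();g=s['tool_pos']+R.from_rotvec(s['orientation']).apply([0,0,.167])-B0;print(g@bx,g@by,g[2],s['force'],s['opening'])
p,d=read_camera('wrist');q,e=read_camera('scene')
cv2.imwrite('pics/c4.png',np.hstack([cv2.resize(p[150:450,180:480],(400,400)),cv2.resize(q[200:300,260:360],(400,400))]))
E
```

```text
0.05603027350392842 0.19032850878492832 0.13535164489014018 [ -6.2065612  -11.96513101  13.53278052] 0.013064517004385186
```

View pics/c4.png

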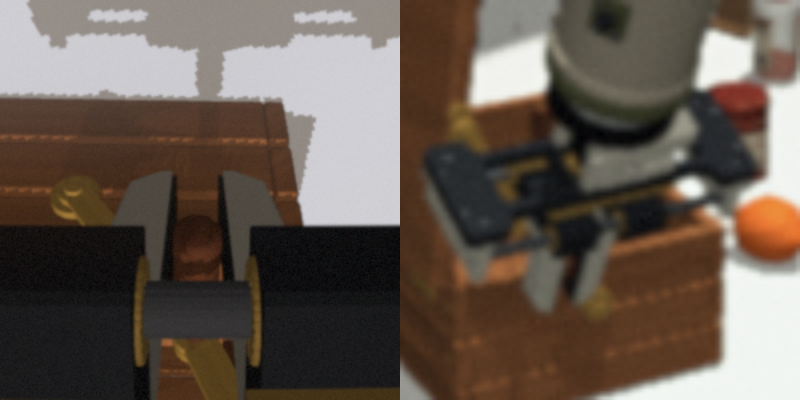

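Call:
{"method": "carry_out", "body": {
  "targets": [
    {"hand":35,"x":0,"y":0,"z":0,"ax":0,"ay":0,"az":0},
    {"hand":35,"x":0,"y":0,"z":0,"ax":0,"ay":0,"az":0},
    {"hand":35,"x":0,"y":0,"z":-0.03,"ax":0,"ay":0,"az":0},
    {"hand":35,"x":0,"y":0,"z":-0.08,"ax":0,"ay":0,"az":0},
    {"hand":35,"x":0,"y":0,"z":-0.13,"ax":0,"ay":0,"az":0},
    {"hand":35,"x":0,"y":0,"z":-0.18,"ax":0,"ay":0,"az":0},
    {"hand":35,"x":0,"y":0,"z":-0.2,"ax":0,"ay":0,"az":0},
    {"hand":35,"x":0,"y":0,"z":-0.2,"ax":0,"ay":0,"az":0}
  ]
}}

```text
t: 10.32
tool_pos: [0.2299, 0.3252, 0.4702]
orientation: [0.387, 2.684, -0.088]
force: [0.4, 0.5, -0.0]
opening: 0.0324
gripper_force: 0.0
```

```bash
python3 - <<'E'
from h import *
s=read_state();print(s['tool_pos'],s['orientation'])
P=camera_params('wrist');p,d=read_camera('wrist');q,e=read_camera('scene')
cv2.imwrite('pics/c5.png',np.hstack([cv2.resize(p[100:400,180:480],(400,400)),cv2.resize(q[200:300,260:360],(400,400))]))
t,d=read_camera('top');cv2.imwrite('pics/t5.png',t);C=cloud('top',d)
for nm,lo,hi in(("yellow",(22,130,90),(33,255,255)),("green",(34,100,60),(60,255,255))):
    for c,a,m in blobs(t,lo,hi): 
        if c[0]<600: print(nm,c,a,plane('top',[c],.027)[0].round(3))
s=C[180:310,435:530].reshape(-1,3);q=s[(s[:,2]>.13)&(s[:,2]<.175)];r=cv2.minAreaRect(q[:,:2].astype(np.float32));print(r,q[:,2].mean(),np.percentile(q[:,2],95))
E
```

```text
[0.22991934 0.32515338 0.47024089] [ 0.38745676  2.68372845 -0.08782624]
yellow [463.7 224.1] 313 [ 0.544 -0.312  0.027]
yellow [461.8 260.5] 487 [ 0.455 -0.303  0.027]
yellow [397.3 273. ] 451 [ 0.426 -0.145  0.027]
green [487.3 227.2] 252 [ 0.536 -0.369  0.027]
((0.49265503883361816, -0.33084940910339355), (0.1406117081642151, 0.023380886763334274), 83.6200180053711) 0.15218765400882417 0.15831641358176513
```

View pics/c5.png

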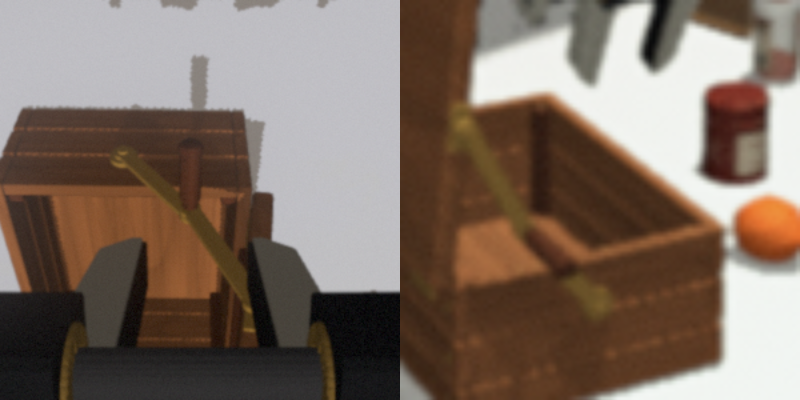

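```bash
cat >> h.py <<'E'
def E(t,yaw): # tool y horizontally at yaw, tool z tilted by t from down toward tool y
    u=np.array([np.cos(yaw),np.sin(yaw),0]); return downR(np.sin(t)*u-np.cos(t)*bz,np.cos(t)*u+np.sin(t)*bz)
E
python3 - <<'E'
from h import *
s=read_state();yw=np.radians(-6.4)
fr=(s['tool_pos'],R.from_rotvec(s['orientation']))
for f in [((.40,.0,.48),E(0,.5)),((.4925,-.331,.43),E(0,yw)),((.4925,-.331,.309),E(0,yw))]: print(delta(f[0],f[1],fr)); fr=f
E
```

```text
(array([-0.236, -0.263,  0.097]), array([0.162, 0.412, 0.771]))
(array([-0.335, -0.078,  0.05 ]), array([0.   , 0.   , 0.612]))
(array([0.   , 0.   , 0.121]), array([0., 0., 0.]))
```

Call:
{"method": "carry_out", "body": {
  "targets": [
    {"hand":60,"x":-0.034,"y":-0.038,"z":0.014,"ax":0.023,"ay":0.059,"az":0.11},
    {"hand":60,"x":-0.068,"y":-0.075,"z":0.028,"ax":0.046,"ay":0.118,"az":0.22},
    {"hand":60,"x":-0.102,"y":-0.113,"z":0.042,"ax":0.069,"ay":0.177,"az":0.33},
    {"hand":60,"x":-0.136,"y":-0.15,"z":0.056,"ax":0.092,"ay":0.236,"az":0.44},
    {"hand":60,"x":-0.17,"y":-0.188,"z":0.07,"ax":0.115,"ay":0.295,"az":0.55},
    {"hand":60,"x":-0.204,"y":-0.226,"z":0.084,"ax":0.139,"ay":0.353,"az":0.66},
    {"hand":60,"x":-0.236,"y":-0.263,"z":0.097,"ax":0.162,"ay":0.412,"az":0.771},
    {"hand":60,"x":-0.236,"y":-0.263,"z":0.097,"ax":0.162,"ay":0.412,"az":0.771}
  ]
}}

```text
t: 11.48
tool_pos: [0.4006, -0.0038, 0.4788]
orientation: [-1.612, -2.692, -0.001]
force: [1.1, 0.1, 0.5]
opening: 0.0559
gripper_force: 0.0
```

Call:
{"method": "carry_out", "body": {
  "targets": [
    {"hand":60,"x":-0.05,"y":-0.01,"z":0,"ax":0,"ay":0,"az":0.1},
    {"hand":60,"x":-0.1,"y":-0.02,"z":0,"ax":0,"ay":0,"az":0.2},
    {"hand":60,"x":-0.15,"y":-0.035,"z":0.01,"ax":0,"ay":0,"az":0.3},
    {"hand":60,"x":-0.2,"y":-0.047,"z":0.02,"ax":0,"ay":0,"az":0.4},
    {"hand":60,"x":-0.25,"y":-0.058,"z":0.03,"ax":0,"ay":0,"az":0.5},
    {"hand":60,"x":-0.3,"y":-0.07,"z":0.04,"ax":0,"ay":0,"az":0.6},
    {"hand":60,"x":-0.335,"y":-0.078,"z":0.05,"ax":0,"ay":0,"az":0.612},
    {"hand":60,"x":-0.335,"y":-0.078,"z":0.05,"ax":0,"ay":0,"az":0.612}
  ]
}}

```text
t: 12.48
tool_pos: [0.492, -0.3321, 0.4276]
orientation: [-2.34, -2.09, -0.003]
force: [0.8, 0.5, -0.2]
opening: 0.0557
gripper_force: 0.0
```

```bash
python3 - <<'E'
from h import *
s=read_state();print(s['tool_pos'],delta((.4925,-.331,.309),E(0,np.radians(-6.4))),s['q'])
P=camera_params('wrist');p,d=read_camera('wrist');cv2.imwrite('pics/w6.png',p);C=cloud('wrist',d,P)
m=(C[:,:,2]>.135)&(C[:,:,2]<.18)&(d>.1)&(np.linalg.norm(C[:,:,:2]-[.4925,-.331],axis=2)<.11)
print(m.sum());q=C[m];print(cv2.minAreaRect(q[:,:2].astype(np.float32)),np.median(q[:,2]))
print(proj('wrist',[[.4925-.111*.071,-.331-.994*.071,.155],[.4925+.111*.071,-.331+.994*.071,.155]],P))
E
```

```text
[ 0.49199923 -0.3320538   0.42757697] (array([0.001, 0.001, 0.119]), array([-0.002, -0.004, -0.001])) [-0.6808155   0.10646917  1.47260377  0.0023618   1.56658764 -0.56821578]
7252
((0.4939408302307129, -0.32967251539230347), (0.14111663401126862, 0.02333594113588333), 84.08042907714844) 0.1553370099364625
[[329.4354748  341.03996757]
 [329.32303434 127.02097485]]
```

View pics/w6.png

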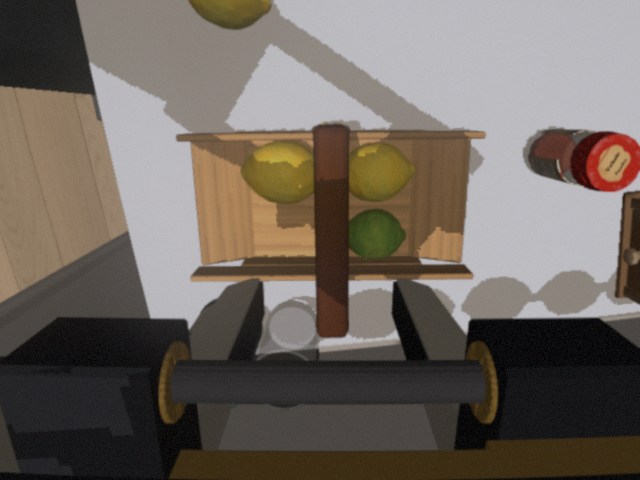

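Call:
{"method": "carry_out", "body": {
  "targets": [
    {"hand":60,"x":0,"y":0.002,"z":0.04,"ax":0,"ay":0,"az":0},
    {"hand":60,"x":0,"y":0.002,"z":0.08,"ax":0,"ay":0,"az":0},
    {"hand":60,"x":0,"y":0.002,"z":0.119,"ax":0,"ay":0,"az":0},
    {"hand":60,"x":0,"y":0.002,"z":0.119,"ax":0,"ay":0,"az":0},
    {"hand":10,"x":0,"y":0.002,"z":0.119,"ax":0,"ay":0,"az":0},
    {"hand":10,"x":0,"y":0.002,"z":0.119,"ax":0,"ay":0,"az":0},
    {"hand":10,"x":0,"y":0.002,"z":0.119,"ax":0,"ay":0,"az":0},
    {"hand":10,"x":0,"y":0.002,"z":0.119,"ax":0,"ay":0,"az":0}
  ],
  "newtons": 55
}}

```text
t: 13.52
tool_pos: [0.4943, -0.3317, 0.3126]
orientation: [2.342, 2.093, 0.004]
force: [1.1, 0.7, -1.6]
opening: 0.0219
gripper_force: 55.0
```

Call:
{"method": "carry_out", "body": {
  "targets": [
    {"hand":10,"x":0,"y":0,"z":0,"ax":0,"ay":0,"az":0},
    {"hand":10,"x":0,"y":0,"z":-0.02,"ax":0,"ay":0,"az":0},
    {"hand":10,"x":0,"y":0,"z":-0.05,"ax":0,"ay":0,"az":0},
    {"hand":10,"x":0,"y":0,"z":-0.09,"ax":0,"ay":0,"az":0},
    {"hand":10,"x":0,"y":0,"z":-0.13,"ax":0,"ay":0,"az":0},
    {"hand":10,"x":0,"y":0,"z":-0.17,"ax":0,"ay":0,"az":0},
    {"hand":10,"x":0,"y":0,"z":-0.2,"ax":0,"ay":0,"az":0},
    {"hand":10,"x":0,"y":0,"z":-0.21,"ax":0,"ay":0,"az":0}
  ]
}}

```text
t: 14.52
tool_pos: [0.4938, -0.3318, 0.5246]
orientation: [2.34, 2.091, 0.005]
force: [-0.3, -0.2, -6.0]
opening: 0.0215
gripper_force: 55.0
```

```bash
python3 - <<'E'
from h import *
s=read_state();fr=(s['tool_pos'],R.from_rotvec(s['orientation']));print(s['opening'],s['force'])
yb=np.arctan2(-by[1],-by[0]);print(yb)
def tcp(g,t): return g-E(t,yb).apply([0,0,.167])
def lip(g,t):  # lip end toward robot = +by
    u=np.array([*by[:2],0]); return g+u*(.126*np.cos(t)-.112*np.sin(t))+bz*(-.126*np.sin(t)-.112*np.cos(t))
for g,t in ((bw(-.012,-.02,.40),0),(bw(-.012,-.02,.36),.4),(bw(-.012,.0,.32),.8),(bw(-.012,.01,.305),1.13)):
    f=(tcp(g,t),E(t,yb)); l=lip(g,t)-B0; print(f[0].round(3),'lip y,z',round(l@by,3),round(l[2],3),delta(f[0],f[1],fr)); fr=f
E
```

```text
0.021549876190757124 [-0.28642621 -0.20308372 -6.01298208]
-0.2879134268136968
[0.559 0.152 0.567] lip y,z 0.106 0.288 (array([ 0.488,  0.011, -0.042]), array([ 0.005, -0.001,  0.176]))
[0.497 0.171 0.514] lip y,z 0.052 0.208 (array([ 0.   , -0.065,  0.053]), array([-0.4,  0. ,  0. ]))
[0.425 0.192 0.436] lip y,z 0.007 0.152 (array([ 0.   , -0.099,  0.042]), array([-0.4, -0. ,  0. ]))
[0.385 0.204 0.376] lip y,z -0.038 0.143 (array([-0.   , -0.072,  0.012]), array([-0.33,  0.  , -0.  ]))
```

Call:
{"method": "carry_out", "body": {
  "targets": [
    {"hand":10,"x":0.015,"y":0,"z":-0.01,"ax":0,"ay":0,"az":0.02},
    {"hand":10,"x":0.045,"y":0,"z":-0.02,"ax":0,"ay":0,"az":0.04},
    {"hand":10,"x":0.08,"y":0.002,"z":-0.03,"ax":0,"ay":0,"az":0.06},
    {"hand":10,"x":0.12,"y":0.003,"z":-0.042,"ax":0,"ay":0,"az":0.08},
    {"hand":10,"x":0.16,"y":0.004,"z":-0.042,"ax":0,"ay":0,"az":0.1},
    {"hand":10,"x":0.2,"y":0.005,"z":-0.042,"ax":0,"ay":0,"az":0.12},
    {"hand":10,"x":0.24,"y":0.006,"z":-0.042,"ax":0,"ay":0,"az":0.14},
    {"hand":10,"x":0.28,"y":0.007,"z":-0.042,"ax":0,"ay":0,"az":0.176}
  ]
}}

```text
t: 15.52
tool_pos: [0.5319, -0.0532, 0.5628]
orientation: [-2.516, -1.877, -0.002]
force: [-0.0, 0.4, -5.0]
opening: 0.0213
gripper_force: 55.0
```

```bash
python3 - <<'E'
from h import *
s=read_state();fr=(s['tool_pos'],R.from_rotvec(s['orientation']));print(s['opening'],s['force'])
yb=np.arctan2(-by[1],-by[0])
def tcp(g,t): return g-E(t,yb).apply([0,0,.167])
for g,t in ((bw(-.012,-.03,.40),0),(bw(-.012,-.03,.36),.4),(bw(-.012,-.015,.325),.8),(bw(-.012,-.0,.305),1.16)):
    f=(tcp(g,t),E(t,yb)); print(delta(f[0],f[1],fr)); fr=f
E
```

```text
0.021311340005273783 [-0.02411834  0.38131794 -5.03403329]
(array([ 0.205, -0.022, -0.004]), array([-0.001, -0.002, -0.001]))
(array([-0.   , -0.065,  0.053]), array([-0.4,  0. ,  0. ]))
(array([ 0.   , -0.092,  0.04 ]), array([-0.4, -0. ,  0. ]))
(array([-0.   , -0.084,  0.014]), array([-0.36,  0.  , -0.  ]))
```

Call:
{"method": "carry_out", "body": {
  "targets": [
    {"hand":10,"x":0.035,"y":-0.005,"z":0,"ax":0,"ay":0,"az":0},
    {"hand":10,"x":0.07,"y":-0.01,"z":0,"ax":0,"ay":0,"az":0},
    {"hand":10,"x":0.105,"y":-0.015,"z":0,"ax":0,"ay":0,"az":0},
    {"hand":10,"x":0.14,"y":-0.02,"z":-0.004,"ax":0,"ay":0,"az":0},
    {"hand":10,"x":0.17,"y":-0.022,"z":-0.004,"ax":0,"ay":0,"az":0},
    {"hand":10,"x":0.195,"y":-0.022,"z":-0.004,"ax":0,"ay":0,"az":0},
    {"hand":10,"x":0.203,"y":-0.022,"z":-0.004,"ax":0,"ay":0,"az":0},
    {"hand":10,"x":0.203,"y":-0.022,"z":-0.004,"ax":0,"ay":0,"az":0}
  ]
}}

```text
t: 16.52
tool_pos: [0.5686, 0.1465, 0.5677]
orientation: [-2.516, -1.88, -0.001]
force: [0.0, -0.3, -4.8]
opening: 0.0218
gripper_force: 55.0
```

Call:
{"method": "carry_out", "body": {
  "targets": [
    {"hand":10,"x":0,"y":-0.013,"z":0.01,"ax":-0.08,"ay":0,"az":0},
    {"hand":10,"x":0,"y":-0.026,"z":0.021,"ax":-0.16,"ay":0,"az":0},
    {"hand":10,"x":0,"y":-0.039,"z":0.032,"ax":-0.24,"ay":0,"az":0},
    {"hand":10,"x":0,"y":-0.052,"z":0.043,"ax":-0.32,"ay":0,"az":0},
    {"hand":10,"x":0,"y":-0.065,"z":0.053,"ax":-0.4,"ay":0,"az":0},
    {"hand":10,"x":0,"y":-0.065,"z":0.053,"ax":-0.4,"ay":0,"az":0}
  ]
}}

```text
t: 17.27
tool_pos: [0.505, 0.1644, 0.5142]
orientation: [2.246, 1.677, 0.339]
force: [-0.7, -0.2, -5.7]
opening: 0.0216
gripper_force: 55.0
```

```bash
python3 - <<'E'
from h import *
s=read_state();fr=(s['tool_pos'],R.from_rotvec(s['orientation']));print(s['opening'],s['force'])
yb=np.arctan2(-by[1],-by[0])
def tcp(g,t): return g-E(t,yb).apply([0,0,.167])
for g,t in ((bw(-.012,-.03,.36),.4),(bw(-.012,-.015,.325),.8),(bw(-.012,-.0,.305),1.16)):
    f=(tcp(g,t),E(t,yb)); print(delta(f[0],f[1],fr)); fr=f
q,e=read_camera('scene');cv2.imwrite('pics/s7.png',q[100:400,150:500])
E
```

```text
0.021592338541679253 [-0.73662206 -0.1669218  -5.72215171]
(array([0.004, 0.   , 0.   ]), array([-0.001, -0.001, -0.   ]))
(array([ 0.   , -0.092,  0.04 ]), array([-0.4, -0. ,  0. ]))
(array([-0.   , -0.084,  0.014]), array([-0.36,  0.  , -0.  ]))
```

View pics/s7.png

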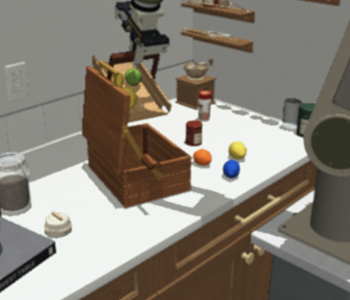

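Call:
{"method": "carry_out", "body": {
  "targets": [
    {"hand":10,"x":0,"y":-0.018,"z":0.008,"ax":-0.08,"ay":0,"az":0},
    {"hand":10,"x":0,"y":-0.037,"z":0.016,"ax":-0.16,"ay":0,"az":0},
    {"hand":10,"x":0,"y":-0.055,"z":0.024,"ax":-0.24,"ay":0,"az":0},
    {"hand":10,"x":0,"y":-0.074,"z":0.032,"ax":-0.32,"ay":0,"az":0},
    {"hand":10,"x":0,"y":-0.092,"z":0.04,"ax":-0.4,"ay":0,"az":0},
    {"hand":10,"x":0,"y":-0.092,"z":0.04,"ax":-0.4,"ay":0,"az":0},
    {"hand":10,"x":0,"y":-0.092,"z":0.04,"ax":-0.4,"ay":0,"az":0},
    {"hand":10,"x":0,"y":-0.092,"z":0.04,"ax":-0.4,"ay":0,"az":0}
  ]
}}

```text
t: 18.32
tool_pos: [0.4411, 0.1845, 0.445]
orientation: [1.948, 1.451, 0.62]
force: [-0.2, -0.0, -3.1]
opening: 0.0216
gripper_force: 55.0
```

Call:
{"method": "carry_out", "body": {
  "targets": [
    {"hand":10,"x":0,"y":-0.016,"z":0.003,"ax":-0.07,"ay":0,"az":0},
    {"hand":10,"x":0,"y":-0.033,"z":0.006,"ax":-0.14,"ay":0,"az":0},
    {"hand":10,"x":0,"y":-0.05,"z":0.009,"ax":-0.21,"ay":0,"az":0},
    {"hand":10,"x":0,"y":-0.067,"z":0.012,"ax":-0.28,"ay":0,"az":0},
    {"hand":10,"x":0,"y":-0.084,"z":0.014,"ax":-0.36,"ay":0,"az":0},
    {"hand":10,"x":0,"y":-0.084,"z":0.014,"ax":-0.36,"ay":0,"az":0},
    {"hand":10,"x":0,"y":-0.084,"z":0.014,"ax":-0.36,"ay":0,"az":0},
    {"hand":10,"x":0,"y":-0.084,"z":0.014,"ax":-0.36,"ay":0,"az":0}
  ]
}}

```text
t: 19.32
tool_pos: [0.3945, 0.1986, 0.3744]
orientation: [1.667, 1.24, 0.819]
force: [-0.0, -0.8, -3.2]
opening: 0.0216
gripper_force: 55.0
```

```bash
python3 - <<'E'
from h import *
s=read_state();print(s['opening'],s['force'],s['tool_pos'],s['q'])
q,e=read_camera('scene');q2,e=read_camera('wrist');t,e=read_camera('top')
cv2.imwrite('pics/s8.png',np.hstack([cv2.resize(q[130:330,220:420],(400,400)),cv2.resize(t[150:310,200:360],(400,400))]))
E
```

```text
0.021572666852087193 [-0.02534279 -0.80968263 -3.18271674] [0.39451237 0.19861608 0.37441582] [ 0.67907659 -0.55526122  2.34663947 -1.22238675  0.93233285  1.55040573]
```

View pics/s8.png

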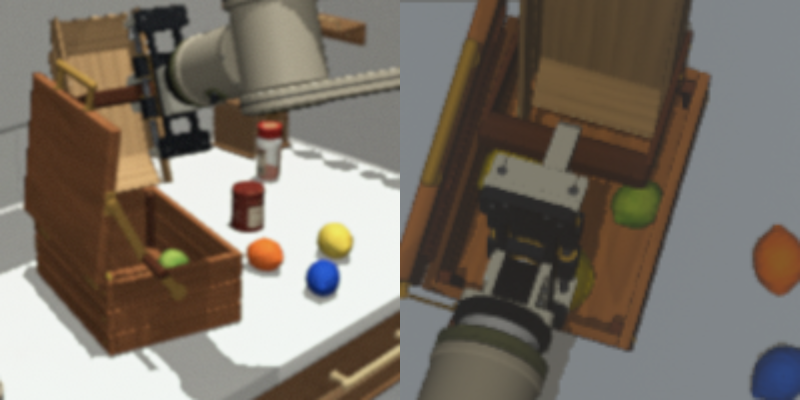

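```bash
python3 - <<'E'
from h import *
s=read_state();fr=(s['tool_pos'],R.from_rotvec(s['orientation']))
yb=np.arctan2(-by[1],-by[0]);yt=np.radians(-6.4)
def tcp(g,t): return g-E(t,yb).apply([0,0,.167])
for f in ((tcp(bw(-.016,-.015,.33),.7),E(.7,yb)),(tcp(bw(-.016,-.03,.40),0),E(0,yb)),((.53,-.1,.55),E(0,-.2)),((.494,-.3317,.45),E(0,yt)),((.494,-.3317,.316),E(0,yt))):
    print(delta(f[0],f[1],fr)); fr=f
E
```

```text
(array([-0.001,  0.1  ,  0.02 ]), array([ 0.462, -0.001, -0.003]))
(array([-0.   ,  0.164, -0.005]), array([ 0.7,  0. , -0. ]))
(array([-0.246,  0.034,  0.017]), array([ 0.   ,  0.   , -0.088]))
(array([-0.234,  0.011,  0.1  ]), array([ 0.   ,  0.   , -0.088]))
(array([0.   , 0.   , 0.134]), array([0., 0., 0.]))
```

Call:
{"method": "carry_out", "body": {
  "targets": [
    {"hand":10,"x":0,"y":0.02,"z":0.002,"ax":0.09,"ay":0,"az":0},
    {"hand":10,"x":0,"y":0.04,"z":0.006,"ax":0.18,"ay":0,"az":0},
    {"hand":10,"x":0,"y":0.06,"z":0.01,"ax":0.27,"ay":0,"az":0},
    {"hand":10,"x":0,"y":0.08,"z":0.015,"ax":0.37,"ay":0,"az":0},
    {"hand":10,"x":-0.001,"y":0.1,"z":0.02,"ax":0.462,"ay":0,"az":0},
    {"hand":10,"x":-0.001,"y":0.1,"z":0.02,"ax":0.462,"ay":0,"az":0},
    {"hand":10,"x":-0.001,"y":0.1,"z":0.02,"ax":0.462,"ay":0,"az":0}
  ]
}}

```text
t: 20.35
tool_pos: [0.449, 0.1808, 0.4557]
orientation: [2.025, 1.51, 0.553]
force: [0.8, -0.1, -3.1]
opening: 0.0218
gripper_force: 55.0
```

Call:
{"method": "carry_out", "body": {
  "targets": [
    {"hand":10,"x":0,"y":0.022,"z":-0.008,"ax":0.1,"ay":0,"az":0},
    {"hand":10,"x":0,"y":0.047,"z":-0.014,"ax":0.2,"ay":0,"az":0},
    {"hand":10,"x":0,"y":0.072,"z":-0.016,"ax":0.3,"ay":0,"az":0},
    {"hand":10,"x":0,"y":0.096,"z":-0.015,"ax":0.4,"ay":0,"az":0},
    {"hand":10,"x":0,"y":0.119,"z":-0.013,"ax":0.5,"ay":0,"az":0},
    {"hand":10,"x":0,"y":0.142,"z":-0.01,"ax":0.6,"ay":0,"az":0},
    {"hand":10,"x":0,"y":0.164,"z":-0.005,"ax":0.7,"ay":0,"az":0},
    {"hand":10,"x":0,"y":0.164,"z":-0.005,"ax":0.7,"ay":0,"az":0}
  ]
}}

```text
t: 21.35
tool_pos: [0.5675, 0.1457, 0.564]
orientation: [-2.518, -1.877, 0.002]
force: [-0.3, -0.7, -3.2]
opening: 0.0214
gripper_force: 55.0
```

Call:
{"method": "carry_out", "body": {
  "targets": [
    {"hand":10,"x":-0.04,"y":0.005,"z":0,"ax":0,"ay":0,"az":0},
    {"hand":10,"x":-0.08,"y":0.01,"z":0,"ax":0,"ay":0,"az":-0.02},
    {"hand":10,"x":-0.12,"y":0.015,"z":0.005,"ax":0,"ay":0,"az":-0.04},
    {"hand":10,"x":-0.16,"y":0.02,"z":0.01,"ax":0,"ay":0,"az":-0.06},
    {"hand":10,"x":-0.2,"y":0.028,"z":0.014,"ax":0,"ay":0,"az":-0.088},
    {"hand":10,"x":-0.246,"y":0.034,"z":0.017,"ax":0,"ay":0,"az":-0.088},
    {"hand":10,"x":-0.246,"y":0.034,"z":0.017,"ax":0,"ay":0,"az":-0.088}
  ]
}}

```text
t: 22.22
tool_pos: [0.5278, -0.1012, 0.5471]
orientation: [2.435, 1.983, -0.001]
force: [-0.3, 0.8, -2.7]
opening: 0.0216
gripper_force: 55.0
```

Call:
{"method": "carry_out", "body": {
  "targets": [
    {"hand":10,"x":-0.04,"y":0.002,"z":0.01,"ax":0,"ay":0,"az":-0.02},
    {"hand":10,"x":-0.08,"y":0.004,"z":0.025,"ax":0,"ay":0,"az":-0.04},
    {"hand":10,"x":-0.12,"y":0.006,"z":0.04,"ax":0,"ay":0,"az":-0.06},
    {"hand":10,"x":-0.16,"y":0.008,"z":0.06,"ax":0,"ay":0,"az":-0.088},
    {"hand":10,"x":-0.2,"y":0.01,"z":0.08,"ax":0,"ay":0,"az":-0.088},
    {"hand":10,"x":-0.234,"y":0.011,"z":0.1,"ax":0,"ay":0,"az":-0.088},
    {"hand":10,"x":-0.234,"y":0.011,"z":0.1,"ax":0,"ay":0,"az":-0.088},
    {"hand":10,"x":-0.234,"y":0.011,"z":0.1,"ax":0,"ay":0,"az":-0.088}
  ]
}}

```text
t: 23.22
tool_pos: [0.4937, -0.3293, 0.448]
orientation: [-2.341, -2.094, -0.002]
force: [0.2, 0.0, -2.9]
opening: 0.0219
gripper_force: 55.0
```

```bash
python3 - <<'E'
from h import *
print(delta((.494,-.3317,.3135),E(0,np.radians(-6.4))))
t,d=read_camera('top');C=cloud('top',d)
for nm,lo,hi in(("yellow",(22,130,90),(33,255,255)),("green",(34,100,60),(60,255,255))):
    for c,a,m in blobs(t,lo,hi): 
        if c[0]<600: X=C[m].mean(0);print(nm,c,a,plane('top',[c],.027)[0].round(3),'bin',((X-B0)@bx).round(3),((X-B0)@by).round(3),X[2].round(3))
E
```

```text
(array([-0.003,  0.   ,  0.134]), array([ 0.   , -0.002,  0.001]))
yellow [243.4 218.1] 365 [0.566 0.23  0.027] bin 0.059 -0.001 0.062
yellow [264.7 261.8] 435 [0.458 0.177 0.027] bin -0.02 0.086 0.067
yellow [396.1 272.3] 335 [ 0.428 -0.143  0.027] bin -0.329 0.024 0.053
green [294.1 230.9] 283 [0.533 0.105 0.027] bin -0.067 -0.005 0.058
```

Call:
{"method": "carry_out", "body": {
  "targets": [
    {"hand":10,"x":-0.003,"y":0,"z":0.03,"ax":0,"ay":0,"az":0},
    {"hand":10,"x":-0.003,"y":0,"z":0.06,"ax":0,"ay":0,"az":0},
    {"hand":10,"x":-0.003,"y":0,"z":0.09,"ax":0,"ay":0,"az":0},
    {"hand":10,"x":-0.003,"y":0,"z":0.11,"ax":0,"ay":0,"az":0},
    {"hand":10,"x":-0.003,"y":0,"z":0.12,"ax":0,"ay":0,"az":0},
    {"hand":10,"x":-0.003,"y":0,"z":0.13,"ax":0,"ay":0,"az":0},
    {"hand":10,"x":-0.003,"y":0,"z":0.134,"ax":0,"ay":0,"az":0},
    {"hand":10,"x":-0.003,"y":0,"z":0.134,"ax":0,"ay":0,"az":0}
  ]
}}

```text
t: 24.28
tool_pos: [0.4932, -0.3335, 0.3142]
orientation: [-2.341, -2.093, -0.003]
force: [-0.8, 0.1, -4.3]
opening: 0.0218
gripper_force: 55.0
```

Call:
{"method": "carry_out", "body": {
  "targets": [
    {"hand":10,"x":0,"y":0,"z":0.0015,"ax":0,"ay":0,"az":0},
    {"hand":10,"x":0,"y":0,"z":0.0015,"ax":0,"ay":0,"az":0},
    {"hand":60,"x":0,"y":0,"z":0.0015,"ax":0,"ay":0,"az":0},
    {"hand":60,"x":0,"y":0,"z":0.0015,"ax":0,"ay":0,"az":0},
    {"hand":60,"x":0,"y":0,"z":-0.03,"ax":0,"ay":0,"az":0},
    {"hand":60,"x":0,"y":0,"z":-0.07,"ax":0,"ay":0,"az":0},
    {"hand":60,"x":0,"y":0,"z":-0.11,"ax":0,"ay":0,"az":0},
    {"hand":60,"x":0,"y":0,"z":-0.15,"ax":0,"ay":0,"az":0}
  ]
}}

```text
t: 25.28
tool_pos: [0.493, -0.3337, 0.4657]
orientation: [-2.342, -2.093, -0.003]
force: [0.3, 0.3, 0.4]
opening: 0.0557
gripper_force: 0.0
```

```bash
python3 - <<'E'
from h import *
t,d=read_camera('top')
for c,a,m in blobs(t,(22,130,90),(33,255,255)):
    if c[0]>350 and c[0]<430:
        v,u=np.nonzero(m);X=plane('top',np.c_[u,v],.027)[:,:2];w,V=np.linalg.eigh(np.cov(X.T));ang=np.arctan2(V[1,1],V[0,1]);print(c,X.mean(0),w,np.degrees(ang))
s=read_state();print(s['tool_pos'])
# grasp: close across the short axis
yaw=ang+np.pi/2
yaw=(yaw+np.pi/2)%np.pi-np.pi/2
print(np.degrees(yaw)); X=X.mean(0)
for y in(yaw,yaw+np.pi,yaw-np.pi):print(y,'q6~',np.arctan2(X[1],X[0])-y,delta([*X,.36],E(0,y)))
E
```

```text
[396.1 272.1] [ 0.42826067 -0.14261294] [0.0001196  0.00021559] 153.69695429107668
[ 0.4933989  -0.33403702  0.47259307]
63.69695429107665
1.1117215758716181 q6~ -1.4331765915392625 (array([ 0.183, -0.087,  0.111]), array([ 0.005,  0.007, -1.224]))
4.253314229461411 q6~ -4.574769245129056 (array([ 0.183, -0.087,  0.111]), array([ 0.008, -0.006,  1.918]))
-2.029871077718175 q6~ 1.7084160620505306 (array([ 0.183, -0.087,  0.111]), array([ 0.008, -0.006,  1.918]))
```

Call:
{"method": "carry_out", "body": {
  "targets": [
    {"hand":85,"x":0.03,"y":-0.015,"z":0,"ax":0,"ay":0,"az":-0.17},
    {"hand":85,"x":0.06,"y":-0.03,"z":0,"ax":0,"ay":0,"az":-0.34},
    {"hand":85,"x":0.1,"y":-0.045,"z":0.02,"ax":0,"ay":0,"az":-0.51},
    {"hand":85,"x":0.14,"y":-0.06,"z":0.05,"ax":0,"ay":0,"az":-0.68},
    {"hand":85,"x":0.183,"y":-0.087,"z":0.08,"ax":0,"ay":0,"az":-0.85},
    {"hand":85,"x":0.183,"y":-0.087,"z":0.111,"ax":0,"ay":0,"az":-1.03},
    {"hand":85,"x":0.183,"y":-0.087,"z":0.111,"ax":0.005,"ay":0.007,"az":-1.224},
    {"hand":85,"x":0.183,"y":-0.087,"z":0.111,"ax":0.005,"ay":0.007,"az":-1.224}
  ]
}}

```text
t: 26.32
tool_pos: [0.4271, -0.1418, 0.3534]
orientation: [-0.713, -3.051, -0.006]
force: [0.2, -0.5, 0.1]
opening: 0.0793
gripper_force: 0.0
```

```bash
python3 - <<'E'
from h import *
P=camera_params('wrist');p,d=read_camera('wrist');cv2.imwrite('pics/w9.png',p);C=cloud('wrist',d,P)
for c,a,m in blobs(p,(20,120,60),(34,255,255),800):
    v,u=np.nonzero(m);X=plane('wrist',np.c_[u,v],.03,P)[:,:2];w,V=np.linalg.eigh(np.cov(X.T));ang=np.degrees(np.arctan2(V[1,1],V[0,1]));
    print(c,a,X.mean(0),ang,C[m][:,2].max()); 
    r=cv2.minAreaRect(X.astype(np.float32));print(r);o=X.mean(0)
    print(delta([*r[0],.2],E(0,np.radians((ang+90)%180))))
s=read_state();print(s['tool_pos'],s['q'][5])
E
```

```text
[324.4 224.2] 4998 [ 0.42599355 -0.14253023] 153.11436059486783 0.3347336601672557
((0.4264730215072632, -0.14338824152946472), (0.060938458889722824, 0.06076548621058464), 18.751277923583984)
(array([-0.001, -0.002,  0.154]), array([ 0.002, -0.008,  0.007]))
[ 0.42727528 -0.14200993  0.35383457] -1.5448025952039428
```

View pics/w9.png

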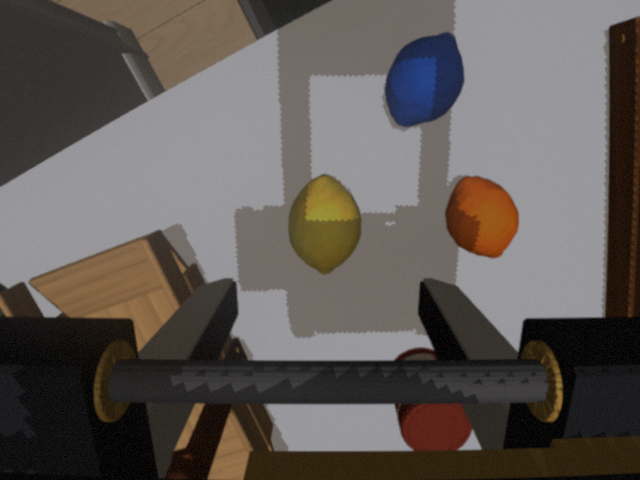

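Call:
{"method": "carry_out", "body": {
  "targets": [
    {"hand":85,"x":-0.001,"y":-0.001,"z":0.04,"ax":0,"ay":0,"az":0},
    {"hand":85,"x":-0.001,"y":-0.001,"z":0.08,"ax":0,"ay":0,"az":0},
    {"hand":85,"x":-0.001,"y":-0.001,"z":0.12,"ax":0,"ay":0,"az":0},
    {"hand":85,"x":-0.001,"y":-0.001,"z":0.157,"ax":0,"ay":0,"az":0},
    {"hand":85,"x":-0.001,"y":-0.001,"z":0.157,"ax":0,"ay":0,"az":0},
    {"hand":20,"x":-0.001,"y":-0.001,"z":0.157,"ax":0,"ay":0,"az":0},
    {"hand":20,"x":-0.001,"y":-0.001,"z":0.157,"ax":0,"ay":0,"az":0},
    {"hand":20,"x":-0.001,"y":-0.001,"z":0.157,"ax":0,"ay":0,"az":0}
  ],
  "newtons": 20
}}

```text
t: 27.38
tool_pos: [0.4272, -0.1428, 0.1979]
orientation: [-0.714, -3.054, -0.005]
force: [-1.4, -2.9, 6.0]
opening: 0.0538
gripper_force: 20.3
```

Call:
{"method": "carry_out", "body": {
  "targets": [
    {"hand":20,"x":0,"y":0,"z":0,"ax":0,"ay":0,"az":0},
    {"hand":20,"x":0,"y":0,"z":-0.03,"ax":0,"ay":0,"az":0},
    {"hand":20,"x":0,"y":0,"z":-0.07,"ax":0,"ay":0,"az":0},
    {"hand":20,"x":0,"y":0,"z":-0.11,"ax":0,"ay":0,"az":0},
    {"hand":20,"x":0,"y":0,"z":-0.16,"ax":0,"ay":0,"az":0},
    {"hand":20,"x":0,"y":0,"z":-0.2,"ax":0,"ay":0,"az":0},
    {"hand":20,"x":0,"y":0,"z":-0.2,"ax":0,"ay":0,"az":0}
  ]
}}

```text
t: 28.25
tool_pos: [0.4287, -0.1439, 0.4007]
orientation: [-0.714, -3.058, -0.004]
force: [0.6, -0.8, -1.7]
opening: 0.0529
gripper_force: 20.0
```

```bash
python3 - <<'E'
from h import *
s=read_state();print(s['opening'],s['force'])
fr=(s['tool_pos'],R.from_rotvec(s['orientation']));yb=np.arctan2(bx[1],bx[0])
# bin y=-0.065: free corner zone
for f in ((bw(-.01,-.06,.40),E(0,yb)),(bw(-.01,-.06,.285),E(0,yb))): print(f[0].round(3),delta(f[0],f[1],fr));fr=f
t,d=read_camera('top');C=cloud('top',d)
for nm,lo,hi in(("yellow",(22,130,90),(33,255,255)),("green",(34,100,60),(60,255,255))):
    for c,a,m in blobs(t,lo,hi): 
        if c[0]<600: X=C[m].mean(0);print(nm,c,a,'bin',((X-B0)@bx).round(3),((X-B0)@by).round(3),X[2].round(3))
E
```

```text
0.05294661353310918 [ 0.58923426 -0.78522627 -1.68431558]
[0.598 0.143 0.4  ] (array([-0.025,  0.332,  0.001]), array([ 0.002, -0.001, -0.171]))
[0.598 0.143 0.285] (array([0.   , 0.   , 0.115]), array([0., 0., 0.]))
yellow [243.5 218.1] 368 bin 0.055 0.001 0.086
yellow [264.7 261.8] 438 bin -0.021 0.086 0.067
green [294.1 230.9] 283 bin -0.066 -0.005 0.053
```

```bash
python3 - <<'E'
from h import *
s=read_state()
fr=(s['tool_pos'],R.from_rotvec(s['orientation']));yb=np.arctan2(-by[1],-by[0])
for f in ((bw(-.01,-.06,.40),E(0,yb)),(bw(-.01,-.06,.245),E(0,yb))): print(f[0].round(3),delta(f[0],f[1],fr));fr=f
E
```

```text
[0.598 0.143 0.4  ] (array([-0.025,  0.332, -0.001]), array([-0.002, -0.006,  1.4  ]))
[0.598 0.143 0.245] (array([0.   , 0.   , 0.155]), array([0., 0., 0.]))
```

Call:
{"method": "carry_out", "body": {
  "targets": [
    {"hand":20,"x":-0.003,"y":0.042,"z":0,"ax":0,"ay":0,"az":0.175},
    {"hand":20,"x":-0.006,"y":0.084,"z":0,"ax":0,"ay":0,"az":0.35},
    {"hand":20,"x":-0.009,"y":0.126,"z":0,"ax":0,"ay":0,"az":0.525},
    {"hand":20,"x":-0.012,"y":0.168,"z":0,"ax":0,"ay":0,"az":0.7},
    {"hand":20,"x":-0.015,"y":0.21,"z":0,"ax":0,"ay":0,"az":0.875},
    {"hand":20,"x":-0.018,"y":0.25,"z":0,"ax":0,"ay":0,"az":1.05},
    {"hand":20,"x":-0.022,"y":0.29,"z":0,"ax":0,"ay":0,"az":1.225},
    {"hand":20,"x":-0.025,"y":0.332,"z":0,"ax":0,"ay":0,"az":1.4}
  ]
}}

```text
t: 29.3
tool_pos: [0.5973, 0.1442, 0.3943]
orientation: [-2.514, -1.866, 0.008]
force: [0.8, -0.1, -0.3]
opening: 0.0534
gripper_force: 20.0
```

Call:
{"method": "carry_out", "body": {
  "targets": [
    {"hand":20,"x":0,"y":0,"z":0,"ax":0,"ay":0,"az":0},
    {"hand":20,"x":0,"y":0,"z":0.04,"ax":0,"ay":0,"az":0},
    {"hand":20,"x":0,"y":0,"z":0.08,"ax":0,"ay":0,"az":0},
    {"hand":20,"x":0,"y":0,"z":0.12,"ax":0,"ay":0,"az":0},
    {"hand":20,"x":0,"y":0,"z":0.154,"ax":0,"ay":0,"az":0},
    {"hand":20,"x":0,"y":0,"z":0.154,"ax":0,"ay":0,"az":0},
    {"hand":72,"x":0,"y":0,"z":0.154,"ax":0,"ay":0,"az":0},
    {"hand":72,"x":0,"y":0,"z":0.154,"ax":0,"ay":0,"az":0}
  ]
}}

```text
t: 30.3
tool_pos: [0.5971, 0.1439, 0.2452]
orientation: [-2.511, -1.876, -0.002]
force: [-0.6, 0.5, 0.5]
opening: 0.0657
gripper_force: 0.0
```

Call:
{"method": "carry_out", "body": {
  "targets": [
    {"hand":72,"x":0,"y":0,"z":0,"ax":0,"ay":0,"az":0},
    {"hand":72,"x":0,"y":0,"z":-0.03,"ax":0,"ay":0,"az":0},
    {"hand":72,"x":0,"y":0,"z":-0.08,"ax":0,"ay":0,"az":0},
    {"hand":72,"x":0,"y":0,"z":-0.13,"ax":0,"ay":0,"az":0},
    {"hand":72,"x":0,"y":0,"z":-0.18,"ax":0,"ay":0,"az":0},
    {"hand":72,"x":0,"y":0,"z":-0.18,"ax":0,"ay":0,"az":0}
  ]
}}

```text
t: 31.05
tool_pos: [0.5985, 0.1431, 0.4301]
orientation: [-2.514, -1.878, -0.012]
force: [-0.1, 0.4, -0.2]
opening: 0.0672
gripper_force: 0.0
```

```bash
python3 - <<'E'
from h import *
s=read_state();print(s['tool_pos'],s['force'])
P=camera_params('wrist');p,d=read_camera('wrist')
t,e=read_camera('top');C=cloud('top',e);q,_=read_camera('scene')
for nm,lo,hi in(("yellow",(22,130,90),(33,255,255)),("green",(34,100,60),(60,255,255))):
    for c,a,m in blobs(t,lo,hi): 
        if c[0]<600: X=C[m].mean(0);print(nm,c,a,'bin',((X-B0)@bx).round(3),((X-B0)@by).round(3),X[2].round(3))
sx=C[180:310,435:530].reshape(-1,3);g=sx[(sx[:,2]>.13)&(sx[:,2]<.175)];print(cv2.minAreaRect(g[:,:2].astype(np.float32)),g[:,2].mean())
cv2.imwrite('pics/c10.png',np.hstack([cv2.resize(p,(533,400)),cv2.resize(q[200:300,260:360],(267,400))]))
E
```

```text
[0.59850658 0.14311206 0.43006968] [-0.09810902  0.42333281 -0.22341124]
yellow [287.7 207.1] 112 bin -0.038 -0.053 0.085
yellow [245.3 224.2] 42 bin 0.049 0.013 0.07
yellow [259.8 258.8] 93 bin -0.007 0.082 0.062
green [293.7 231. ] 276 bin -0.066 -0.005 0.053
((0.49204885959625244, -0.33369898796081543), (0.14259585738182068, 0.02360864356160164), 84.06735229492188) 0.15238514150610846
```

View pics/c10.png

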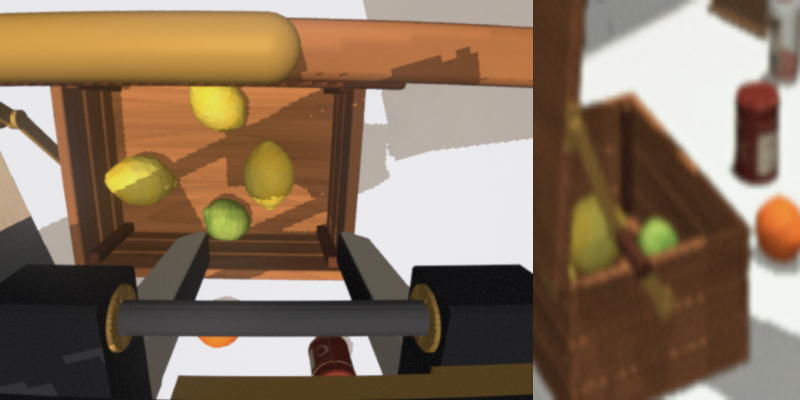

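```bash
python3 - <<'E'
from h import *
s=read_state();print(s['q'])
fr=(s['tool_pos'],R.from_rotvec(s['orientation']));T=tilt(.44);yb=np.arctan2(-by[1],-by[0])
for f in ((bw(-.04,.2,.52),E(0,yb+.5)),(np.array([.2299,.3252,.4702]),T),(np.array([.3101,.2987,.287])-.0*T.apply([0,0,1]),T)): print(f[0].round(3),delta(f[0],f[1],fr));fr=f
E
```

```text
[0.14928609 0.16490253 1.41862822 0.00685256 1.56484674 0.43699162]
[0.34  0.188 0.52 ] (array([-0.03 , -0.26 , -0.096]), array([-0.008, -0.006, -0.5  ]))
[0.23  0.325 0.47 ] (array([ 0.157, -0.079,  0.05 ]), array([-0.235, -0.397, -1.053]))
[0.31  0.299 0.287] (array([ 0.002, -0.003,  0.202]), array([0., 0., 0.]))
```

Call:
{"method": "carry_out", "body": {
  "targets": [
    {"hand":72,"x":-0.02,"y":-0.03,"z":-0.03,"ax":0,"ay":0,"az":0},
    {"hand":60,"x":-0.03,"y":-0.07,"z":-0.07,"ax":0,"ay":0,"az":-0.05},
    {"hand":40,"x":-0.03,"y":-0.11,"z":-0.096,"ax":0,"ay":0,"az":-0.12},
    {"hand":40,"x":-0.03,"y":-0.15,"z":-0.096,"ax":0,"ay":0,"az":-0.2},
    {"hand":40,"x":-0.03,"y":-0.19,"z":-0.096,"ax":0,"ay":0,"az":-0.3},
    {"hand":40,"x":-0.03,"y":-0.23,"z":-0.096,"ax":0,"ay":0,"az":-0.4},
    {"hand":40,"x":-0.03,"y":-0.26,"z":-0.096,"ax":0,"ay":0,"az":-0.5},
    {"hand":40,"x":-0.03,"y":-0.26,"z":-0.096,"ax":0,"ay":0,"az":-0.5}
  ]
}}

```text
t: 32.2
tool_pos: [0.3391, 0.1879, 0.5197]
orientation: [-1.964, -2.439, 0.002]
force: [-0.2, -0.8, -0.2]
opening: 0.0366
gripper_force: 0.0
```

Call:
{"method": "carry_out", "body": {
  "targets": [
    {"hand":40,"x":0.022,"y":-0.011,"z":0.007,"ax":-0.034,"ay":-0.057,"az":-0.15},
    {"hand":40,"x":0.045,"y":-0.022,"z":0.014,"ax":-0.067,"ay":-0.113,"az":-0.3},
    {"hand":40,"x":0.067,"y":-0.034,"z":0.021,"ax":-0.1,"ay":-0.17,"az":-0.45},
    {"hand":40,"x":0.09,"y":-0.045,"z":0.028,"ax":-0.134,"ay":-0.227,"az":-0.6},
    {"hand":40,"x":0.112,"y":-0.056,"z":0.035,"ax":-0.168,"ay":-0.284,"az":-0.75},
    {"hand":40,"x":0.135,"y":-0.068,"z":0.043,"ax":-0.2,"ay":-0.34,"az":-0.9},
    {"hand":40,"x":0.157,"y":-0.079,"z":0.05,"ax":-0.235,"ay":-0.397,"az":-1.053},
    {"hand":40,"x":0.157,"y":-0.079,"z":0.05,"ax":-0.235,"ay":-0.397,"az":-1.053}
  ]
}}

```text
t: 33.2
tool_pos: [0.2291, 0.3253, 0.4703]
orientation: [0.387, 2.687, -0.085]
force: [0.1, 0.4, -0.4]
opening: 0.0373
gripper_force: 0.0
```

```bash
python3 - <<'E'
from h import *
s=read_state();T=tilt(.44);print(s['tool_pos'],delta([.3101,.2987,.287],T))
E
```

```text
[0.22913272 0.32533276 0.47033962] (array([-0.001, -0.003,  0.202]), array([ 0.001, -0.01 ,  0.002]))
```

Call:
{"method": "carry_out", "body": {
  "targets": [
    {"hand":40,"x":0,"y":-0.002,"z":0.05,"ax":0,"ay":0,"az":0},
    {"hand":40,"x":0,"y":-0.002,"z":0.1,"ax":0,"ay":0,"az":0},
    {"hand":40,"x":0,"y":-0.002,"z":0.14,"ax":0,"ay":0,"az":0},
    {"hand":40,"x":0,"y":-0.002,"z":0.17,"ax":0,"ay":0,"az":0},
    {"hand":40,"x":0,"y":-0.002,"z":0.199,"ax":0,"ay":0,"az":0},
    {"hand":40,"x":0,"y":-0.002,"z":0.199,"ax":0,"ay":0,"az":0},
    {"hand":5,"x":0,"y":-0.002,"z":0.199,"ax":0,"ay":0,"az":0},
    {"hand":5,"x":0,"y":-0.002,"z":0.199,"ax":0,"ay":0,"az":0}
  ],
  "newtons": 18
}}

```text
t: 34.2
tool_pos: [0.3094, 0.2999, 0.2932]
orientation: [0.391, 2.684, -0.079]
force: [-1.2, -4.7, -1.0]
opening: 0.0216
gripper_force: 2.9
```

Call:
{"method": "carry_out", "body": {
  "targets": [
    {"hand":5,"x":0,"y":0,"z":0,"ax":0,"ay":0,"az":0},
    {"hand":5,"x":0,"y":0,"z":0,"ax":0,"ay":0,"az":0},
    {"hand":5,"x":-0.002,"y":-0.007,"z":-0.006,"ax":0,"ay":0,"az":0},
    {"hand":5,"x":-0.004,"y":-0.015,"z":-0.01,"ax":0,"ay":0,"az":0},
    {"hand":5,"x":-0.006,"y":-0.022,"z":-0.013,"ax":0,"ay":0,"az":0},
    {"hand":5,"x":-0.007,"y":-0.03,"z":-0.016,"ax":0,"ay":0,"az":0},
    {"hand":5,"x":-0.008,"y":-0.037,"z":-0.018,"ax":0,"ay":0,"az":0},
    {"hand":5,"x":-0.008,"y":-0.037,"z":-0.018,"ax":0,"ay":0,"az":0}
  ]
}}

```text
t: 35.2
tool_pos: [0.2983, 0.264, 0.312]
orientation: [0.391, 2.684, -0.08]
force: [0.5, -1.4, -0.9]
opening: 0.0135
gripper_force: 18.0
```

```bash
python3 - <<'E'
from h import *
q,_=read_camera('scene');w,_=read_camera('wrist')
cv2.imwrite('pics/c11.png',np.hstack([cv2.resize(w[150:450,180:480],(400,400)),cv2.resize(q[170:320,230:380],(400,400))]))
E
```

```text
(no output)
```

View pics/c11.png

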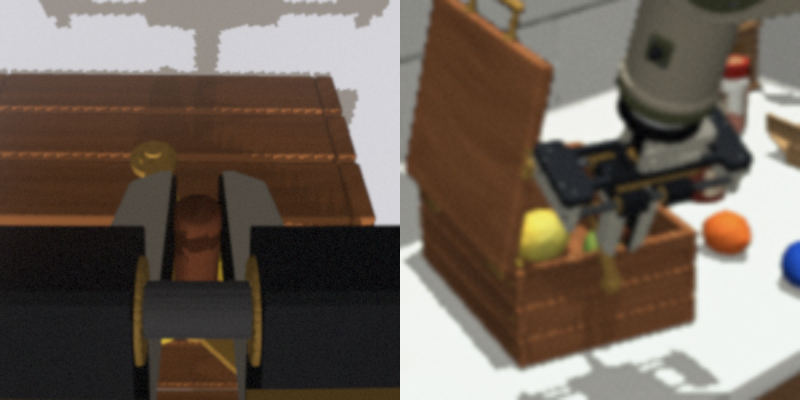

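Call:
{"method": "carry_out", "body": {
  "targets": [
    {"hand":40,"x":0,"y":0,"z":0,"ax":0,"ay":0,"az":0},
    {"hand":40,"x":0,"y":0,"z":0,"ax":0,"ay":0,"az":0},
    {"hand":40,"x":0,"y":0,"z":-0.03,"ax":0,"ay":0,"az":0},
    {"hand":40,"x":0,"y":0,"z":-0.08,"ax":0,"ay":0,"az":0},
    {"hand":40,"x":0,"y":0,"z":-0.13,"ax":0,"ay":0,"az":0},
    {"hand":40,"x":0,"y":0,"z":-0.18,"ax":0,"ay":0,"az":0},
    {"hand":40,"x":0,"y":0,"z":-0.18,"ax":0,"ay":0,"az":0}
  ]
}}

```text
t: 36.17
tool_pos: [0.2254, 0.2859, 0.4792]
orientation: [0.389, 2.682, -0.071]
force: [0.6, -0.2, 0.8]
opening: 0.0373
gripper_force: 0.0
```

```bash
python3 - <<'E'
from h import *
s=read_state();fr=(s['tool_pos'],R.from_rotvec(s['orientation']));print(s['tool_pos'])
t,d=read_camera('top');C=cloud('top',d);b=np.stack([(C-B0)@bx,(C-B0)@by,C[:,:,2]],-1)
m=(b[:,:,2]>.33)&(b[:,:,2]<.37)&(abs(b[:,:,1])<.045)&(b[:,:,0]<.15)&(b[:,:,0]>-.03);print(m.sum(),b[m].mean(0) if m.any() else '')
for th in(1.25,1.3,1.35,1.4): print(th,(handle(th)-B0)@bx,handle(th)[2])
for f in ((bw(-.0,.2,.58),D),(handle(1.33)+[0,0,.27],D)): print(f[0].round(3),delta(f[0],f[1],fr));fr=f
E
```

```text
[0.22541632 0.28586002 0.47921724]
284 [5.15355033e-02 1.65493454e-04 3.46224882e-01]
1.25 0.03318697967396905 0.3364829490670805
1.3 0.04459376496396465 0.3395397223874542
1.35 0.05613912121899031 0.34202276594383585
1.4 0.06779419106111369 0.3439258734204785
[0.352 0.226 0.58 ] (array([-0.167, -0.021, -0.034]), array([ 0.011,  0.434, -0.   ]))
[0.558 0.219 0.611] (array([-0.2  ,  0.051, -0.031]), array([0., 0., 0.]))
```

Call:
{"method": "carry_out", "body": {
  "targets": [
    {"hand":22,"x":-0.024,"y":-0.003,"z":-0.025,"ax":0,"ay":0.06,"az":0},
    {"hand":22,"x":-0.05,"y":-0.006,"z":-0.045,"ax":0,"ay":0.12,"az":0},
    {"hand":22,"x":-0.08,"y":-0.01,"z":-0.05,"ax":0,"ay":0.2,"az":0},
    {"hand":22,"x":-0.11,"y":-0.014,"z":-0.045,"ax":0.005,"ay":0.28,"az":0},
    {"hand":22,"x":-0.14,"y":-0.018,"z":-0.04,"ax":0.01,"ay":0.36,"az":0},
    {"hand":22,"x":-0.167,"y":-0.021,"z":-0.034,"ax":0.011,"ay":0.434,"az":0},
    {"hand":22,"x":-0.167,"y":-0.021,"z":-0.034,"ax":0.011,"ay":0.434,"az":0},
    {"hand":22,"x":-0.167,"y":-0.021,"z":-0.034,"ax":0.011,"ay":0.434,"az":0}
  ]
}}

```text
t: 37.22
tool_pos: [0.3518, 0.2255, 0.5741]
orientation: [-0.455, -3.104, 0.013]
force: [0.3, 0.6, 0.3]
opening: 0.0204
gripper_force: 0.0
```

Call:
{"method": "carry_out", "body": {
  "targets": [
    {"hand":22,"x":-0.03,"y":0.008,"z":-0.015,"ax":0,"ay":0,"az":0},
    {"hand":22,"x":-0.07,"y":0.018,"z":-0.025,"ax":0,"ay":0,"az":0},
    {"hand":22,"x":-0.11,"y":0.028,"z":-0.031,"ax":0,"ay":0,"az":0},
    {"hand":22,"x":-0.15,"y":0.038,"z":-0.031,"ax":0,"ay":0,"az":0},
    {"hand":22,"x":-0.18,"y":0.046,"z":-0.031,"ax":0,"ay":0,"az":0},
    {"hand":22,"x":-0.2,"y":0.051,"z":-0.031,"ax":0,"ay":0,"az":0},
    {"hand":22,"x":-0.2,"y":0.051,"z":-0.031,"ax":0,"ay":0,"az":0}
  ]
}}

```text
t: 38.1
tool_pos: [0.5582, 0.2183, 0.6043]
orientation: [-0.452, -3.104, 0.013]
force: [0.4, -0.3, -0.1]
opening: 0.0206
gripper_force: 0.0
```

```bash
python3 - <<'E'
from h import *
s=read_state();P=camera_params('wrist');w,d=read_camera('wrist');cv2.imwrite('pics/w12.png',w);C=cloud('wrist',d,P);b=np.stack([(C-B0)@bx,(C-B0)@by,C[:,:,2]],-1)
m=(d>.05)&(b[:,:,2]>.32)&(b[:,:,2]<.36)&(abs(b[:,:,1])<.04)&(abs(b[:,:,0]-.05)<.03)
print(m.sum(),b[m].min(0),b[m].max(0),b[m].mean(0)); c=b[m].mean(0)
v,u=np.nonzero(m);print(u.min(),u.max(),v.min(),v.max(),proj('wrist',handle(1.33),P))
print(s['tool_pos'],delta(bw(b[m][:,0].mean(),0,.341+.176),D),s['opening'])
E
```

```text
2502 [ 0.04847682 -0.03995677  0.34138281] [0.06107608 0.03997307 0.35089426] [0.05458809 0.00181395 0.34758222]
326 347 182 311 [[330.81583792 246.00760637]]
[0.55824319 0.21828148 0.60427242] (array([-0.001,  0.004,  0.088]), array([-0.008, -0.003, -0.001])) 0.02059235814906248
```

Call:
{"method": "carry_out", "body": {
  "targets": [
    {"hand":26,"x":0,"y":0.004,"z":0.03,"ax":0,"ay":0,"az":0},
    {"hand":26,"x":0,"y":0.004,"z":0.06,"ax":0,"ay":0,"az":0},
    {"hand":26,"x":0,"y":0.004,"z":0.087,"ax":0,"ay":0,"az":0},
    {"hand":26,"x":0,"y":0.004,"z":0.087,"ax":0,"ay":0,"az":0},
    {"hand":5,"x":0,"y":0.004,"z":0.087,"ax":0,"ay":0,"az":0},
    {"hand":5,"x":0,"y":0.004,"z":0.087,"ax":0,"ay":0,"az":0},
    {"hand":5,"x":0,"y":0.004,"z":0.087,"ax":0,"ay":0,"az":0},
    {"hand":5,"x":0,"y":0.004,"z":0.087,"ax":0,"ay":0,"az":0}
  ],
  "newtons": 20
}}

```text
t: 39.15
tool_pos: [0.5587, 0.2207, 0.5206]
orientation: [-0.454, -3.107, 0.009]
force: [-3.1, 0.5, 6.7]
opening: 0.0106
gripper_force: 20.0
```

```bash
python3 - <<'E'
from h import *
a=1.345
for seg in(np.linspace(1.345,.9,9)[1:],np.linspace(.9,.4,9)[1:],np.linspace(.4,0,9)[1:]):
    print([D.inv().apply(handle(t)-handle(a)).round(4)[1:].tolist() for t in seg]);a=seg[-1]
E
```

```text
[[-0.0128, 0.0029], [-0.0255, 0.0064], [-0.0379, 0.0107], [-0.05, 0.0157], [-0.0619, 0.0213], [-0.0735, 0.0275], [-0.0846, 0.0344], [-0.0954, 0.042]]
[[-0.0116, 0.0091], [-0.0226, 0.019], [-0.0329, 0.0295], [-0.0426, 0.0406], [-0.0516, 0.0524], [-0.0598, 0.0646], [-0.0672, 0.0774], [-0.0738, 0.0906]]
[[-0.0047, 0.0108], [-0.0088, 0.0219], [-0.0124, 0.0331], [-0.0155, 0.0445], [-0.0179, 0.0561], [-0.0198, 0.0678], [-0.0211, 0.0795], [-0.0217, 0.0913]]
```

Call:
{"method": "carry_out", "body": {
  "targets": [
    {"hand":5,"x":0,"y":-0.013,"z":0.003,"ax":0,"ay":0,"az":0},
    {"hand":5,"x":0,"y":-0.0255,"z":0.0065,"ax":0,"ay":0,"az":0},
    {"hand":5,"x":0,"y":-0.038,"z":0.011,"ax":0,"ay":0,"az":0},
    {"hand":5,"x":0,"y":-0.05,"z":0.016,"ax":0,"ay":0,"az":0},
    {"hand":5,"x":0,"y":-0.062,"z":0.021,"ax":0,"ay":0,"az":0},
    {"hand":5,"x":0,"y":-0.0735,"z":0.0275,"ax":0,"ay":0,"az":0},
    {"hand":5,"x":0,"y":-0.0845,"z":0.0345,"ax":0,"ay":0,"az":0},
    {"hand":5,"x":0,"y":-0.0955,"z":0.042,"ax":0,"ay":0,"az":0}
  ],
  "newtons": 25
}}

```text
t: 40.15
tool_pos: [0.5309, 0.1283, 0.4763]
orientation: [-0.453, -3.103, 0.011]
force: [-3.5, 4.2, -2.7]
opening: 0.0113
gripper_force: 25.0
```

Call:
{"method": "carry_out", "body": {
  "targets": [
    {"hand":5,"x":0,"y":-0.0115,"z":0.009,"ax":0,"ay":0,"az":0},
    {"hand":5,"x":0,"y":-0.0225,"z":0.019,"ax":0,"ay":0,"az":0},
    {"hand":5,"x":0,"y":-0.033,"z":0.0295,"ax":0,"ay":0,"az":0},
    {"hand":5,"x":0,"y":-0.0425,"z":0.0405,"ax":0,"ay":0,"az":0},
    {"hand":5,"x":0,"y":-0.0515,"z":0.0525,"ax":0,"ay":0,"az":0},
    {"hand":5,"x":0,"y":-0.06,"z":0.0645,"ax":0,"ay":0,"az":0},
    {"hand":5,"x":0,"y":-0.067,"z":0.0775,"ax":0,"ay":0,"az":0},
    {"hand":5,"x":0,"y":-0.074,"z":0.0905,"ax":0,"ay":0,"az":0}
  ]
}}

```text
t: 41.15
tool_pos: [0.5091, 0.0579, 0.3854]
orientation: [-0.452, -3.103, 0.007]
force: [0.4, 13.2, -6.1]
opening: 0.0111
gripper_force: 25.0
```

Call:
{"method": "carry_out", "body": {
  "targets": [
    {"hand":5,"x":0,"y":-0.0047,"z":0.011,"ax":0,"ay":0,"az":0},
    {"hand":5,"x":0,"y":-0.009,"z":0.022,"ax":0,"ay":0,"az":0},
    {"hand":5,"x":0,"y":-0.0125,"z":0.033,"ax":0,"ay":0,"az":0},
    {"hand":5,"x":0,"y":-0.0155,"z":0.0445,"ax":0,"ay":0,"az":0},
    {"hand":5,"x":0,"y":-0.018,"z":0.056,"ax":0,"ay":0,"az":0},
    {"hand":5,"x":0,"y":-0.02,"z":0.067,"ax":0,"ay":0,"az":0},
    {"hand":5,"x":0,"y":-0.021,"z":0.077,"ax":0,"ay":0,"az":0},
    {"hand":5,"x":0,"y":-0.021,"z":0.08,"ax":0,"ay":0,"az":0}
  ]
}}

```text
t: 42.15
tool_pos: [0.5031, 0.039, 0.3062]
orientation: [-0.452, -3.104, 0.001]
force: [0.8, 20.3, -0.8]
opening: 0.0109
gripper_force: 25.0
```

Call:
{"method": "carry_out", "body": {
  "targets": [
    {"hand":5,"x":0,"y":0.002,"z":0.003,"ax":0,"ay":0,"az":0},
    {"hand":5,"x":0,"y":0.002,"z":0.006,"ax":0,"ay":0,"az":0},
    {"hand":5,"x":0,"y":0.002,"z":0.009,"ax":0,"ay":0,"az":0},
    {"hand":5,"x":0,"y":0.002,"z":0.012,"ax":0,"ay":0,"az":0},
    {"hand":5,"x":0,"y":0.002,"z":0.013,"ax":0,"ay":0,"az":0},
    {"hand":5,"x":0,"y":0.002,"z":0.013,"ax":0,"ay":0,"az":0}
  ]
}}

```text
t: 42.9
tool_pos: [0.5055, 0.0388, 0.2991]
orientation: [0.453, 3.105, -0.008]
force: [-7.7, 6.4, 29.4]
opening: 0.0114
gripper_force: 25.0
```

```bash
python3 - <<'E'
from h import *
t,d=read_camera('top');C=cloud('top',d);b=np.stack([(C-B0)@bx,(C-B0)@by,C[:,:,2]],-1)
m=(abs(b[:,:,1])<.12)&(abs(b[:,:,0])<.09)&(b[:,:,2]<.2)&(d>0)
A=np.c_[b[m][:,0],np.ones(m.sum())];print(m.sum(),np.linalg.lstsq(A,b[m][:,2],rcond=None)[0])
E
```

```text
6299 [0.00094097 0.12576997]
```

Call:
{"method": "carry_out", "body": {
  "targets": [
    {"hand":5,"x":0,"y":0,"z":-0.003,"ax":0,"ay":0,"az":0},
    {"hand":24,"x":0,"y":0,"z":-0.003,"ax":0,"ay":0,"az":0},
    {"hand":24,"x":0,"y":0,"z":-0.003,"ax":0,"ay":0,"az":0},
    {"hand":24,"x":0,"y":0,"z":-0.03,"ax":0,"ay":0,"az":0},
    {"hand":24,"x":0,"y":0,"z":-0.07,"ax":0,"ay":0,"az":0},
    {"hand":24,"x":0,"y":0,"z":-0.12,"ax":0,"ay":0,"az":0},
    {"hand":24,"x":0,"y":0,"z":-0.17,"ax":0,"ay":0,"az":0},
    {"hand":24,"x":0,"y":0,"z":-0.17,"ax":0,"ay":0,"az":0}
  ]
}}

```text
t: 43.95
tool_pos: [0.5054, 0.0393, 0.4692]
orientation: [0.454, 3.104, -0.01]
force: [0.5, -0.4, 0.4]
opening: 0.0224
gripper_force: 0.0
```

```bash
python3 - <<'E'
from h import *
t,d=read_camera('top');C=cloud('top',d);b=np.stack([(C-B0)@bx,(C-B0)@by,C[:,:,2]],-1)
m=(abs(b[:,:,1])<.12)&(abs(b[:,:,0])<.09)&(b[:,:,2]<.2)&(d>0)
A=np.c_[b[m][:,0],np.ones(m.sum())];print(m.sum(),np.linalg.lstsq(A,b[m][:,2],rcond=None)[0])
d0=np.load('pics/top0.npy');C=cloud('top',d0);b=np.stack([(C-B0)@bx,(C-B0)@by,C[:,:,2]],-1);A=np.c_[b[m][:,0],np.ones(m.sum())];print('start',np.linalg.lstsq(A,b[m][:,2],rcond=None)[0])
q,_=read_camera('scene');cv2.imwrite('pics/c13.png',np.hstack([cv2.resize(q[130:330,200:480],(400,286)),cv2.resize(t[120:320,200:540],(400,286))]))
E
```

```text
5448 [-8.49642516e-05  1.25775486e-01]
start [-0.44231454  0.14127095]
```

View pics/c13.png

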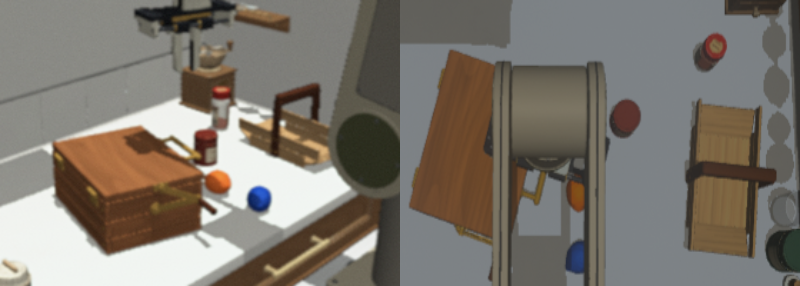

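The lid is flat and shut (slope about 0). The empty trug stands upright on the worktop, no lemons or limes are left outside, and the gripper is clear of everything.

```bash
python3 -c "
from plant import *
print(robot.close_job())"
```

```text
the job is handed in; nothing more can be done
None
```

The job is handed in: all four fruits found (three lemons, one lime) are in the bin, the lid was lowered by hand and is shut, the empty trug stands upright on the worktop, and the tin, timer and spice jar were never touched; the hand-in gave no pass or fail result.

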